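Load the slab warmer and switch it to full

ROBOT

A 6-joint arm with a two-finger parallel gripper is mounted at the origin on the work surface. World frame = base frame: x ahead of the robot, y to its left, z up, the work surface at z = 0. Lengths are in m, angles in rad, forces in N, time in s.
With the tool pointing down it reaches from about 0.375 to 0.9 m from the base axis. Payload 3.1 kg.
Tool frame: the origin (TCP) lies midway between the tips of the shut fingers; the grasp point (between the pads) lies 19 mm behind it; x points along the fingers, z is the direction in which the jaws open and shut, and the axes are right-handed (so a half turn about x gives the same grasp; the last joint's range is limited). The gripper opens to 87 mm and grips with 3 to 60 N. Pads are 19 mm wide; open, the fingers measure 117 mm over their backs; the gripper's body (75 mm by 190 mm) begins 51 mm behind the grasp point.
Start: joints at [-1.315, 0.527, 1.433, -0, 1.181, -0.178], TCP at [0.263, -0.567, 0.223] pointing down, gripper open.
Joint ranges: [-3.08, 3.08], [-0.75, 2.2], [0.22, 2.44], [-1.43, 4.57], [0, 2.65], [-2.85, 2.85]. Speed limits (rad/s): [2.79, 2.79, 3.14, 3.14, 3.14, 3.14].

INTERFACE

Orientations are given as a unit quaternion [x, y, z, w].
In Python, from rig import robot, optics, workorder gives the robot as it stands.
- The arm moves only by the tool arm_command, never from a script. Its argument "plan" is a list of rows, each a list of 7 numbers: the shift along the tool's x, y, z in cm, then the turn, a rotation vector about the tool's x, y, z in rad, then the finger opening in cm, from 0 to 8.7. In form: [[x, y, z, ax, ay, az, gripper], ...]. A call has 1 to 12 rows; each row shifts and turns the pose as measured when the row begins, along the tool's axes as they then stand; what a row does not reach is not made up. A row lasts 1/8 s, in which the tool goes at most 62.5 mm and 10.7 degrees, less where a joint would pass 70% of its speed; a pose out of reach is approached as far as the arm can. A call with a gripper value outside its range is refused whole. The fingers move at their own pace and stop on an object; "grip_force" is the grip in N (left out, the last holds). Time passes only in rows, so rows that do not move let the fingers close. It gives the time, the measured TCP pose, the force and the opening at its end, in the units of the state.
- robot.get_obs(): the state, without advancing time (a new reading comes with each control period).
- optics.camera(name): name is "side" or "top"; returns (picture, depth): 400x640x3 uint8, blue, green, red; 400x640 float32, m along the optical axis (not along the pixel's ray), 0 where there is no reading.
- optics.camera_info(name): a dict with "mtx" (3x3 intrinsics, pixels), "k1" (the pictures are not rectified: a ray, as slopes to the right and down, at radius r is drawn at 1 + k1 r^2 times it, then the intrinsics apply), "position" and "rotation" of the camera in the world. Camera axes: x right, y down, z forward; pixel columns grow to the right and rows downward; lengths in m; the calibration is good to about 2 mm. A picture is of the moment at which its call begins. camera_info takes no time and is no camera call.
- workorder.hand_in(): hands the job in, once; it reports no verdict.
The state is a dict: "time": time; "q": joint angles; "joint_velocities": joint speeds; "joint_torque": joint torques, N m; "position": TCP position; "tool_rot": TCP orientation; "ft_force": force on the tool from outside, world axes, zero at the start; "moment": the same for the moment, N m; "grip_width": finger opening in m.
Only numpy, scipy, OpenCV 4.12 (cv2) and the standard library are available. Lean on these libraries where they do the work, as an engineer would, in place of code of your own. Each camera call takes 0.05 s, during which the arm holds its last target. There are 200 camera calls.

TASK

Warm the serving slabs: lift the loose steel hood off the warmer and park it the same way up in the middle of the cork mat, then slide every terracotta slab up out of the wooden rack by its top edge and stand it upright on the floor of the warmer, one slab to a bay. When all are in, set the hood back down squarely over the bays so that it rests level on the warmer's ledge, and then turn the dial clockwise as far as it goes. Leave the things along the back of the ledge where they are.

Things in the scene. Friction and masses are not known exactly. Their poses are not given: they have to be found in the camera images.
- slab0_mid (a point): Centre (half-way up) of a plain terracotta slab, 8 mm thick (its x), 90 mm wide (its y), 105 mm tall (its z), 0.17 kg. It starts upright in one of the rack's slots, its centre 62.5 mm above the table and its top edge at 115 mm; the lower 45 mm is inside the slot. All slabs are alike; two to four are present in a run.
- slab1_mid (a point): Centre (half-way up) of a plain terracotta slab, 8 mm thick (its x), 90 mm wide (its y), 105 mm tall (its z), 0.17 kg. It starts upright in one of the rack's slots, its centre 62.5 mm above the table and its top edge at 115 mm; the lower 45 mm is inside the slot. All slabs are alike; two to four are present in a run.
- slab2_mid (a point): Centre (half-way up) of a plain terracotta slab, 8 mm thick (its x), 90 mm wide (its y), 105 mm tall (its z), 0.17 kg. It starts upright in one of the rack's slots, its centre 62.5 mm above the table and its top edge at 115 mm; the lower 45 mm is inside the slot. All slabs are alike; two to four are present in a run.
- slab3_mid (a point): Centre (half-way up) of a plain terracotta slab, 8 mm thick (its x), 90 mm wide (its y), 105 mm tall (its z), 0.17 kg. It starts upright in one of the rack's slots, its centre 62.5 mm above the table and its top edge at 115 mm; the lower 45 mm is inside the slot. All slabs are alike; two to four are present in a run.
- rack: Wooden slotted rack, fixed, 196 mm (its x) by 118 mm (its y), 55 mm high; origin under its centre on the table. Four slots across its width, at x = -69, -23, 23, 69 mm from the origin, each 12 mm wide (along x), 106 mm long (along y), 45 mm deep (floor 10 mm above the table), open at the top.
- warmer: Steel electric warmer, fixed; origin under the centre of its bay block on the table. Block 202 mm (its x) by 110 mm (its y), rim 70 mm above the table. Four open-topped bays at x = -69, -23, 23, 69 mm, y = 0, each 18 mm wide (along x), 102 mm long (along y), floor 12 mm up: a slab standing there has its centre 64.5 mm up and stands 47 mm out of the rim. The dial is beside it at y = -145 mm.
- mat: Cork mat, fixed flat on the table, 250 mm (its x) by 150 mm (its y) by 5 mm thick; origin under its centre on the table. The hood is parked here open side down; its handle centre is then 112 mm above the table.
- hood_seat (a point): Point over the warmer's origin, 162 mm above the table, where the centre of the hood's handle is when the hood is seated; axes as the warmer's. Around the bay block runs a white ledge, 226 by 138 mm outside, 55 mm above the table; the hood's lower edge rests on it, hood x along warmer x (either way round), 15 mm below the rim, with 6 mm of play each way.
- hood_grip (a point): Centre of the hood's wooden bar handle: 130 mm long (its x), 16 mm wide (its y), 14 mm high, 107 mm above the hood's lower edge, 34 mm above its flat top. The hood is a loose open-bottomed steel box, 220 mm (x) by 128 mm (y) by 73 mm high, walls 3 mm (70 mm deep inside), 0.45 kg; it starts seated on the warmer, open side down.
- dial (a joint): Angle of the dial (rad): grows as the dial turns clockwise seen from above, from 0 to the end stop (full heat) at 2.6; starts between 0 and 0.5 and stays where it is left (light friction).
- molcajete: Stone mortar with pestle on a rubber ring, about 170 mm across, 145 mm high; bystander; origin under its centre.
- crock: Lidded white ceramic crock, 140 mm across, 178 mm high; bystander; origin under its centre.
- tortilla_warmer: Round steel tortilla warmer with domed lid, 186 mm across, 134 mm high; bystander; origin under its centre.
- citrus_press: White plastic citrus press, 112 mm across, 105 mm high, spout handle towards its -x; bystander; origin under its centre.
- dial_grip (a point): On the dial's vertical axis, 49 mm above the table, at the height to grip. Turns with the dial: its x axis lies along the straight upright grip bar (49 mm long, 14 mm thick, from 26 to 56 mm above the table), which lies along the warmer's x when the dial reads 0.
Mind the look-alikes: they are no part of the job. Leave any green or yellow look-alike of the part that bears slab2_mid alone.

How it is judged:
By the outcome, as a careful person would: the job done as asked, in the order asked, and still so for the second after the job is handed in, with the robot touching nothing.
Of slab0, slab1, slab2, slab3 only 2 to 4 are there at a start; the rules pass over those that are not, and their reading is None.
At some moment in a run one of hood may be knocked a few centimetres aside while the robot is not near it.
It also fails if it takes over 210 s, if anything falls off the work surface, if the arm or the gripper's body presses on something with over 40 N, if the wrist force passes 120 N, or if a joint passes its speed limit or range.

## Working session

There is one attempt and no reset: what is moved stays moved. The work goes in short steps, Python scripts to look and compute and a tool call to move; the robot and the scene stay as the last step left them, time stands still between calls to the robot, and variables do not carry over. Pictures are saved under pics/ and viewed, about 12 in all and at most 16, crops included, and the job is handed in when it is done.

Besides the shell and the picture viewer there is one more tool, called by a JSON object that holds its "op" and its "data", one argument or row to a line. arm_command: Moves the arm, as the interface text tells. Its arguments: {"type":"object","properties":{"plan":{"type":"array"},"grip_force":{"type":"number"}},"required":["plan"]}

```bash
ls; mkdir -p pics; cat > h.py <<'E'
import numpy as np, cv2
from scipy.spatial.transform import Rotation as R
from rig import robot, optics, workorder
def rot(ci):
    r=np.array(ci["rotation"],float)
    return r if r.shape==(3,3) else R.from_quat(r).as_matrix()
def rays(ci,uv):
    uv=np.array(uv,float).reshape(-1,1,2)
    K=np.array(ci["mtx"],float); p=((uv[:,0]-[K[0,2],K[1,2]])/[K[0,0],K[1,1]])
    rd=np.linalg.norm(p,axis=1); r=rd.copy()
    for _ in range(30): r=rd/(1+ci["k1"]*r*r)
    p=p*(r/np.maximum(rd,1e-9))[:,None]
    return np.c_[p,np.ones(len(p))]
def plane(name,uv,z):
    ci=optics.camera_info(name); d=rays(ci,uv)@rot(ci).T; o=np.array(ci["position"])
    return o+d*((z-o[2])/d[:,2])[:,None]
def cloud(name,depth):
    ci=optics.camera_info(name); v,u=np.mgrid[:400,:640]
    d=rays(ci,np.c_[u.ravel(),v.ravel()])*depth.ravel()[:,None]
    return (d@rot(ci).T+np.array(ci["position"])).reshape(400,640,3)
def snap(tag):
    for n in("top","side"):
        im,d=optics.camera(n); cv2.imwrite(f"pics/{tag}_{n}.png",im); np.save(f"pics/{tag}_{n}.npy",cloud(n,d))
E
python3 - <<'E'
from h import *
snap("a"); print(robot.get_obs())
for n in("top","side"): print(optics.camera_info(n))
E
```

```text
pics
{'time': 0.1, 'q': array([-1.31551890e+00,  5.28369063e-01,  1.43375623e+00, -3.76510906e-05,
        1.18140966e+00, -1.78483749e-01]), 'joint_velocities': array([-0.00159599,  0.00020424, -0.00406138,  0.00112109,  0.00029954,
       -0.00123642]), 'joint_torque': array([ 3.36227931e-04, -4.40985775e+01, -1.77151054e+01,  6.34458172e-02,
        5.33990655e-02, -6.12280292e-05]), 'position': array([ 0.26253743, -0.56646434,  0.22167774]), 'tool_rot': array([ 0.38114765,  0.59639356, -0.38023256,  0.59536912]), 'ft_force': array([1.27216483, 0.77881316, 0.1259713 ]), 'moment': array([-0.00276169, -0.02134603, -0.02166032]), 'grip_width': 0.08721965573878047}
{'mtx': array([[375.94269913,   0.        , 319.16570069],
       [  0.        , 375.94269913, 202.58351392],
       [  0.        ,   0.        ,   1.        ]]), 'k1': 0.029183374650539738, 'position': array([ 0.44126931, -0.06302843,  0.98610088]), 'rotation': array([ 0.70570688, -0.70531999,  0.05164588, -0.04282775])}
{'mtx': array([[361.4627541 ,   0.        , 315.67457947],
       [  0.        , 361.4627541 , 201.3656797 ],
       [  0.        ,   0.        ,   1.        ]]), 'k1': -0.03543059787550092, 'position': array([0.21903981, 0.66601287, 0.64033965]), 'rotation': array([-0.16765085,  0.86564827, -0.46178088,  0.09646077])}
```

View pics/a_top.png

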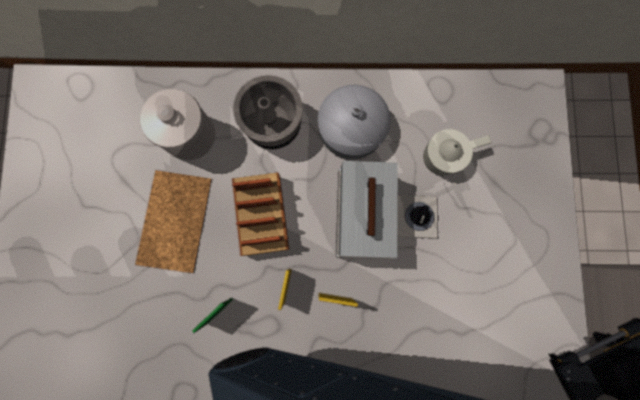

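View pics/a_side.png

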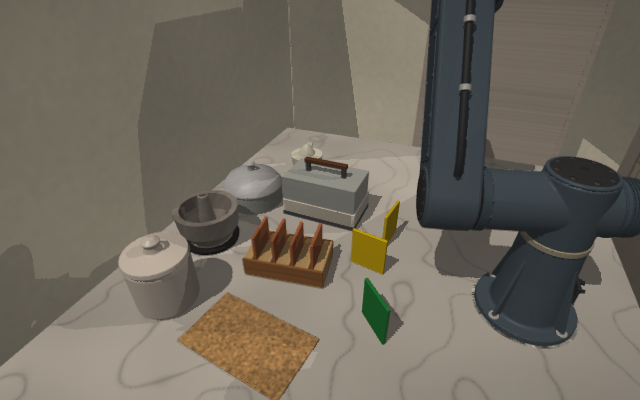

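Top view (image up = +x, right = −y): mat at (174,222), rack with 4 slabs (260,213), hood handle (372,207), dial (421,215); green and yellow decoys stand near (215,315), (285,288) and (338,299). The side view agrees with this.

```bash
cat >> h.py <<'E'
def rect(name,mask,z,box=None):
    "largest blob -> min-area rectangle on plane z: centre, sides (long first), yaw of the long side (deg)"
    m=mask.astype(np.uint8)
    if box: k=np.zeros_like(m); k[box[1]:box[3],box[0]:box[2]]=1; m=m*k
    c,_=cv2.findContours(m,cv2.RETR_EXTERNAL,cv2.CHAIN_APPROX_NONE)
    out=[]
    for q in sorted(c,key=cv2.contourArea,reverse=True)[:4]:
        if cv2.contourArea(q)<30: continue
        p=plane(name,q.reshape(-1,2),z)[:,:2]
        b=cv2.boxPoints(cv2.minAreaRect((p*1000).astype(np.float32)))
        e=[b[1]-b[0],b[2]-b[1]]; e.sort(key=lambda v:-np.linalg.norm(v))
        a=np.degrees(np.arctan2(e[0][1],e[0][0]))%180
        out.append((np.round(b.mean(0)/1000,4).tolist(),[round(float(np.linalg.norm(v)),1) for v in e],round(float(a),1)))
    return out
E
python3 - <<'E'
from h import *
im=cv2.imread("pics/a_top.png"); C=np.load("pics/a_top.npy"); z=C[...,2]
hsv=cv2.cvtColor(im,cv2.COLOR_BGR2HSV); H,S,V=cv2.split(hsv)
for n,uv in dict(mat=(174,222),rackedge=(283,215),slab=(260,199),handle=(372,207),hood=(350,215),dial=(421,215),base=(432,232)).items():
    u,v=uv; print(n,hsv[v,u],C[v,u].round(3))
def show(n,m,zz,box): print(n,rect("top",m,zz,box))
show("mat",(S>90),.005,(130,165,218,278))
show("rack",(S>90)&(z>.03),.055,(226,165,295,260))
show("slabtops",(z>.085),.115,(226,165,295,260))
show("hoodtop",(z>.10),.128,(325,157,402,262))
show("handle",(S>90),.169,(360,165,385,245))
show("handle z",(z>.148),.169,(360,165,385,245))
show("dial",(V<75)&(z>.015),.05,(404,195,440,235))
show("dialbar",(z>.04),.056,(404,195,440,235))
E
python3 - <<'E'
import cv2
im=cv2.imread("pics/a_top.png")[155:275,225:445]
cv2.imwrite("pics/a_crop.png",cv2.resize(im,None,fx=3.6,fy=3.6,interpolation=2))
E
```

```text
mat [ 15 138 152] [0.522 0.301 0.006]
rackedge [ 11 173 106] [0.535 0.015 0.058]
slab [  9 172 138] [0.567 0.064 0.116]
handle [ 10 170  57] [ 0.542 -0.189  0.169]
hood [ 30   2 145] [ 0.528 -0.144  0.131]
dial [ 0 59 13] [ 0.536 -0.328  0.056]
base [ 16  27 161] [ 0.496 -0.367  0.013]
mat [([0.5259000062942505, 0.301800012588501], [247.9, 148.6], 171.6)]
rack [([0.5393999814987183, 0.07289999723434448], [194.3, 120.7], 7.8)]
slabtops [([0.6053000092506409, 0.0835999995470047], [89.4, 14.0], 98.2), ([0.5605000257492065, 0.07540000230073929], [89.1, 13.0], 98.4), ([0.5156999826431274, 0.0731000006198883], [90.5, 10.7], 97.9), ([0.4717999994754791, 0.0608999989926815], [90.5, 9.4], 98.1)]
hoodtop [([0.5446000099182129, -0.1881999969482422], [220.0, 129.7], 177.9)]
handle [([0.54339998960495, -0.18700000643730164], [126.0, 13.1], 178.8)]
handle z [([0.5454999804496765, -0.18799999356269836], [130.7, 15.5], 178.9)]
dial [([0.535099983215332, -0.32339999079704285], [67.8, 60.7], 86.0)]
dialbar [([0.5371000170707703, -0.3319999873638153], [50.8, 17.0], 157.6)]
```

View pics/a_crop.png

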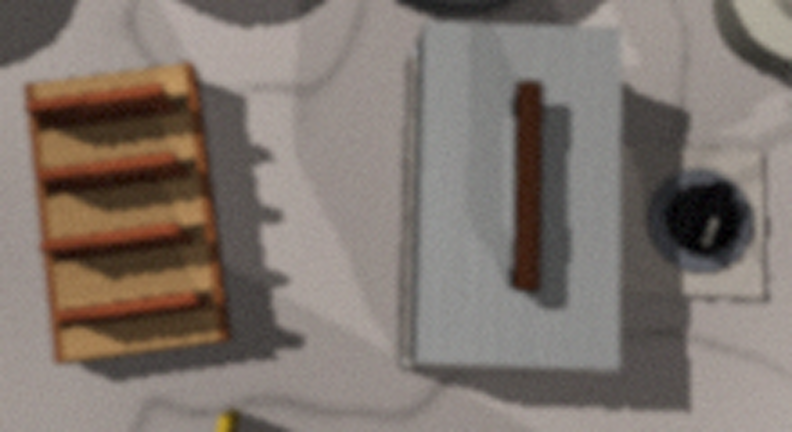

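The crop shows four terracotta slabs in the rack, the hood square at roughly yaw −2° with the handle at crop (528,185), and the dial pointer at (708,232).

```bash
cat >> h.py <<'E'
def pose():
    o=robot.get_obs(); M=R.from_quat(o["tool_rot"]).as_matrix(); return o,np.array(o["position"]),M
def down(th):
    c,s=np.cos(np.radians(th)),np.sin(np.radians(th)); return np.array([[0,-s,c],[0,c,s],[-1,0,0.]])
def legs(*T):
    "targets (x,y,z of TCP, theta=jaw azimuth deg, rows or 0): print rows per leg, from the present pose"
    o,p,M=pose(); print("t %.2f q1 %.2f q6 %.2f th %.1f tilt %.2f p %s w %.1f f %s"%(o["time"],o["q"][0],o["q"][5],np.degrees(np.arctan2(M[1,2],M[0,2])),np.degrees(np.arccos(-M[2,0])),p.round(4),o["grip_width"]*1e3,np.round(o["ft_force"],1)))
    for t in T:
        q=np.array(t[:3]); N=down(t[3]); rv=R.from_matrix(M.T@N).as_rotvec(); d=q-p
        n=int(t[4]) if len(t)>4 and t[4] else max(1,int(np.ceil(max(np.linalg.norm(d)/.06,np.linalg.norm(rv)/.18))))
        print(" leg",n,"rows")
        for i in range(n):
            v=R.from_rotvec(rv*i/n).as_matrix().T@(M.T@d/n)*100
            print("  ",np.round(v,2).tolist(),np.round(rv/n,3).tolist())
        p,M=q,N
E
python3 - <<'E'
from h import *
C=np.load("pics/a_top.npy")
for n,(u,v) in dict(crock=(172,118),mol=(268,110),tort=(354,120),citrus=(450,150)).items():
    b=C[v-45:v+45,u-40:u+40].reshape(-1,3); b=b[b[:,2]>.06]; print(n,b.min(0).round(3),b.max(0).round(3))
legs((.5445,-.1875,.26,88.5),(.5445,-.1875,.26,-91.5))
E
```

```text
crock [ 0.441 -0.063  0.06 ] [0.823 0.342 0.986]
mol [ 0.441 -0.063  0.06 ] [0.875 0.136 0.986]
tort [ 0.441 -0.255  0.06 ] [ 0.87  -0.063  0.986]
citrus [ 0.441 -0.506  0.06 ] [ 0.754 -0.063  0.986]
t 0.10 q1 -1.32 q6 -0.18 th -65.1 tilt 0.11 p [ 0.2625 -0.5665  0.2217] w 87.2 f [1.3 0.8 0.1]
 leg 15 rows
   [-0.25, 2.77, -1.5] [-0.179, -0.0, -0.0]
   [-0.25, 2.99, -0.99] [-0.179, -0.0, -0.0]
   [-0.25, 3.12, -0.44] [-0.179, -0.0, -0.0]
   [-0.25, 3.15, 0.12] [-0.179, -0.0, -0.0]
   [-0.25, 3.07, 0.68] [-0.179, -0.0, -0.0]
   [-0.25, 2.9, 1.22] [-0.179, -0.0, -0.0]
   [-0.25, 2.64, 1.71] [-0.179, -0.0, -0.0]
   [-0.26, 2.3, 2.16] [-0.179, -0.0, -0.0]
   [-0.26, 1.88, 2.53] [-0.179, -0.0, -0.0]
   [-0.26, 1.4, 2.82] [-0.179, -0.0, -0.0]
   [-0.26, 0.87, 3.03] [-0.179, -0.0, -0.0]
   [-0.26, 0.32, 3.13] [-0.179, -0.0, -0.0]
   [-0.26, -0.24, 3.14] [-0.179, -0.0, -0.0]
   [-0.26, -0.8, 3.05] [-0.179, -0.0, -0.0]
   [-0.26, -1.33, 2.86] [-0.179, -0.0, -0.0]
 leg 18 rows
   [0.0, 0.0, 0.0] [0.175, 0.0, 0.0]
   [0.0, 0.0, 0.0] [0.175, 0.0, 0.0]
   [0.0, 0.0, 0.0] [0.175, 0.0, 0.0]
   [0.0, 0.0, 0.0] [0.175, 0.0, 0.0]
   [0.0, 0.0, 0.0] [0.175, 0.0, 0.0]
   [0.0, 0.0, 0.0] [0.175, 0.0, 0.0]
   [0.0, 0.0, 0.0] [0.175, 0.0, 0.0]
   [0.0, 0.0, 0.0] [0.175, 0.0, 0.0]
   [0.0, 0.0, 0.0] [0.175, 0.0, 0.0]
   [0.0, 0.0, 0.0] [0.175, 0.0, 0.0]
   [0.0, 0.0, 0.0] [0.175, 0.0, 0.0]
   [0.0, 0.0, 0.0] [0.175, 0.0, 0.0]
   [0.0, 0.0, 0.0] [0.175, 0.0, 0.0]
   [0.0, 0.0, 0.0] [0.175, 0.0, 0.0]
   [0.0, 0.0, 0.0] [0.175, 0.0, 0.0]
   [0.0, 0.0, 0.0] [0.175, 0.0, 0.0]
   [0.0, 0.0, 0.0] [0.175, 0.0, 0.0]
   [0.0, 0.0, 0.0] [0.175, 0.0, 0.0]
```

```bash
python3 - <<'E'
from h import *
legs((.5445,-.1875,.25,-91.5,10))
E
```

```text
t 0.10 q1 -1.32 q6 -0.18 th -65.1 tilt 0.11 p [ 0.2625 -0.5665  0.2217] w 87.2 f [1.3 0.8 0.1]
 leg 10 rows
   [-0.28, 4.15, -2.25] [0.046, -0.0, 0.0]
   [-0.28, 4.04, -2.44] [0.046, -0.0, 0.0]
   [-0.28, 3.93, -2.63] [0.046, -0.0, 0.0]
   [-0.28, 3.8, -2.8] [0.046, -0.0, 0.0]
   [-0.28, 3.67, -2.98] [0.046, -0.0, 0.0]
   [-0.28, 3.53, -3.14] [0.046, -0.0, 0.0]
   [-0.28, 3.38, -3.3] [0.046, -0.0, 0.0]
   [-0.28, 3.22, -3.45] [0.046, -0.0, 0.0]
   [-0.28, 3.06, -3.6] [0.046, -0.0, 0.0]
   [-0.28, 2.89, -3.73] [0.046, -0.0, 0.0]
```

{"op": "arm_command", "data": {
  "plan": [
    [-0.3,4.2,-2.3,0.046,0,0,5],
    [-0.3,4.0,-2.4,0.046,0,0,5],
    [-0.3,3.9,-2.6,0.046,0,0,5],
    [-0.3,3.8,-2.8,0.046,0,0,5],
    [-0.3,3.7,-3.0,0.046,0,0,5],
    [-0.3,3.5,-3.1,0.046,0,0,5],
    [-0.3,3.4,-3.3,0.046,0,0,5],
    [-0.3,3.2,-3.5,0.046,0,0,5],
    [-0.3,3.1,-3.6,0.046,0,0,5],
    [-0.3,2.9,-3.7,0.046,0,0,5]
  ]
}}

```text
time: 1.35
position: [0.5531, -0.1807, 0.2486]
tool_rot: [0.513, 0.49, -0.512, 0.484]
ft_force: [0.3, -0.6, 0.2]
grip_width: 0.0499
```

```bash
python3 - <<'E'
from h import *
legs((.5445,-.1875,.20,-91.5),(.5445,-.1875,.143,-91.5))
E
```

```text
t 1.35 q1 -0.51 q6 1.11 th -92.9 tilt 0.51 p [ 0.5531 -0.1807  0.2486] w 49.9 f [ 0.3 -0.6  0.2]
 leg 1 rows
   [4.86, -0.79, 0.76] [-0.024, -0.007, 0.005]
 leg 1 rows
   [5.7, 0.0, 0.0] [0.0, 0.0, 0.0]
```

{"op": "arm_command", "data": {
  "plan": [
    [2.4,-0.8,0.8,-0.024,-0.007,0.005,5],
    [2.4,0,0,0,0,0,5],
    [0,0,0,0,0,0,5],
    [2.9,0,0,0,0,0,5],
    [2.8,0,0,0,0,0,5],
    [0,0,0,0,0,0,5]
  ]
}}

```text
time: 2.1
position: [0.5483, -0.1852, 0.1437]
tool_rot: [0.505, 0.494, -0.504, 0.497]
ft_force: [0.2, 1.1, 0.2]
grip_width: 0.05
```

```bash
python3 - <<'E'
from h import *
legs((.5445,-.1875,.143,-91.5))
snap("b")
im=cv2.imread("pics/b_top.png"); C=np.load("pics/b_top.npy"); z=C[...,2]
cv2.imwrite("pics/b_crop.png",cv2.resize(cv2.imread("pics/b_side.png")[120:260,240:420],None,fx=4,fy=4))
E
```

```text
t 2.10 q1 -0.52 q6 1.07 th -91.0 tilt 0.25 p [ 0.5483 -0.1852  0.1437] w 50.0 f [0.2 1.1 0.2]
 leg 1 rows
   [0.06, -0.38, 0.23] [0.008, 0.002, -0.004]
```

View pics/b_crop.png

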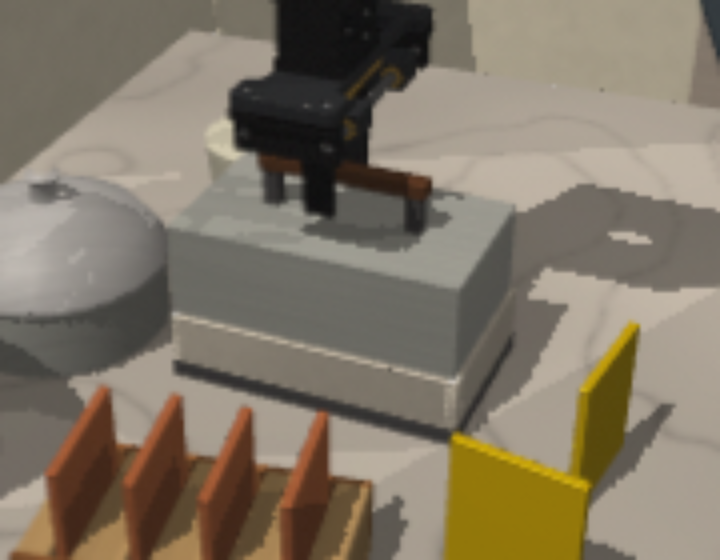

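Fingers straddle the handle near its middle (crop 320,190). Nudge, close, lift.

{"op": "arm_command", "data": {
  "plan": [
    [0,-0.4,0.2,0.008,0,0,5],
    [0,0,0,0,0,0,3],
    [0,0,0,0,0,0,0],
    [0,0,0,0,0,0,0],
    [0,0,0,0,0,0,0],
    [-1,0,0,0,0,0,0],
    [-2,0,0,0,0,0,0],
    [-2,0,0,0,0,0,0],
    [-2,0,0,0,0,0,0],
    [-3,0,0,0,0,0,0],
    [0,0,0,0,0,0,0]
  ],
  "grip_force": 45
}}

```text
time: 3.58
position: [0.5433, -0.1869, 0.2501]
tool_rot: [0.507, 0.491, -0.506, 0.496]
ft_force: [1.4, -0.5, -4.6]
grip_width: 0.0157
```

```bash
python3 - <<'E'
from h import *
legs((.526,.302,.24,-98.4,10),(.526,.302,.095,-98.4,4))
E
```

```text
t 3.58 q1 -0.53 q6 1.07 th -91.5 tilt 0.37 p [ 0.5433 -0.1869  0.2501] w 15.7 f [ 1.4 -0.5 -4.6]
 leg 10 rows
   [0.08, -0.3, -4.88] [0.012, 0.0, -0.001]
   [0.09, -0.36, -4.88] [0.012, 0.0, -0.001]
   [0.09, -0.42, -4.87] [0.012, 0.0, -0.001]
   [0.09, -0.48, -4.87] [0.012, 0.0, -0.001]
   [0.09, -0.54, -4.86] [0.012, 0.0, -0.001]
   [0.09, -0.6, -4.86] [0.012, 0.0, -0.001]
   [0.09, -0.65, -4.85] [0.012, 0.0, -0.001]
   [0.1, -0.71, -4.84] [0.012, 0.0, -0.001]
   [0.1, -0.77, -4.83] [0.012, 0.0, -0.001]
   [0.1, -0.83, -4.82] [0.012, 0.0, -0.001]
 leg 4 rows
   [3.62, 0.0, 0.0] [0.0, 0.0, 0.0]
   [3.62, 0.0, 0.0] [0.0, 0.0, 0.0]
   [3.62, 0.0, 0.0] [0.0, 0.0, 0.0]
   [3.62, 0.0, 0.0] [0.0, 0.0, 0.0]
```

{"op": "arm_command", "data": {
  "plan": [
    [0,-0.3,-4.9,0.012,0,0,0],
    [0.1,-0.4,-4.9,0.012,0,0,0],
    [0.1,-0.4,-4.9,0.012,0,0,0],
    [0.1,-0.5,-4.9,0.012,0,0,0],
    [0.1,-0.5,-4.9,0.012,0,0,0],
    [0.1,-0.6,-4.9,0.012,0,0,0],
    [0.1,-0.7,-4.9,0.012,0,0,0],
    [0.1,-0.7,-4.8,0.012,0,0,0],
    [0.1,-0.8,-4.8,0.012,0,0,0],
    [0.1,-0.8,-4.8,0.012,0,0,0],
    [0,0,0,0,0,0,0]
  ]
}}

```text
time: 4.95
position: [0.5167, 0.3167, 0.2204]
tool_rot: [-0.529, -0.464, 0.545, -0.456]
ft_force: [-0.6, -0.3, -4.6]
grip_width: 0.0151
```

```bash
python3 - <<'E'
from h import *
legs((.526,.302,.105,-98.4,4))
snap("c")
im=cv2.imread("pics/c_top.png"); C=np.load("pics/c_top.npy"); z=C[...,2]
print("block",rect("top",(z>.062),.070,(325,150,405,262)))
print("ledge",rect("top",(z>.045),.055,(325,150,405,262)))
cv2.imwrite("pics/c_crop.png",cv2.resize(im[150:280,120:450],None,fx=2.4,fy=2.4))
E
```

```text
t 4.95 q1 0.36 q6 2.09 th -98.8 tilt 1.38 p [0.5167 0.3167 0.2204] w 15.1 f [-0.6 -0.3 -4.6]
 leg 4 rows
   [2.88, 0.35, 0.3] [-0.002, 0.002, 0.006]
   [2.88, 0.33, 0.31] [-0.002, 0.002, 0.006]
   [2.88, 0.32, 0.31] [-0.002, 0.002, 0.006]
   [2.88, 0.3, 0.32] [-0.002, 0.002, 0.006]
block [([0.5428000092506409, -0.1899999976158142], [201.5, 110.5], 177.9), ([0.6924999952316284, -0.16189999878406525], [90.3, 10.3], 90.1)]
ledge [([0.5436999797821045, -0.18940000236034393], [227.8, 138.4], 177.5), ([0.6952999830245972, -0.16349999606609344], [91.8, 13.1], 90.1)]
```

View pics/c_crop.png

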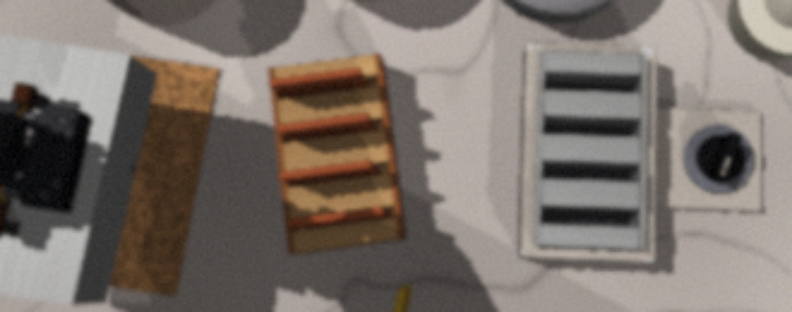

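The bay block is bare: centre (0.543, −0.190), yaw about −2.3°, four bays at crop x≈590. Lower the hood onto the mat.

{"op": "arm_command", "data": {
  "plan": [
    [2.5,0.7,0.6,-0.004,0.004,0.012,0],
    [2.5,0.6,0.6,-0.004,0.004,0.012,0],
    [2.5,0,0,0,0,0,0],
    [2.5,0,0,0,0,0,0],
    [0,0,0,0,0,0,0]
  ]
}}

```text
time: 5.68
position: [0.5265, 0.2901, 0.1154]
tool_rot: [-0.535, -0.458, 0.541, -0.461]
ft_force: [-0.1, -0.8, -4.5]
grip_width: 0.0156
```

```bash
python3 - <<'E'
from h import *
legs((.526,.302,.092,-98.4,3))
E
```

```text
t 5.67 q1 0.32 q6 2.05 th -99.0 tilt 0.54 p [0.5265 0.2901 0.1154] w 15.6 f [-0.1 -0.8 -4.5]
 leg 3 rows
   [0.78, -0.08, -0.4] [-0.003, 0.003, 0.001]
   [0.78, -0.08, -0.39] [-0.003, 0.003, 0.001]
   [0.78, -0.07, -0.39] [-0.003, 0.003, 0.001]
```

{"op": "arm_command", "data": {
  "plan": [
    [0.5,-0.1,-0.6,-0.005,0.005,0.002,0],
    [0.4,-0.1,-0.4,-0.003,0.003,0,0],
    [0,0,0,0,0,0,0],
    [0.6,0,0,0,0,0,0],
    [0.5,0,0,0,0,0,0],
    [0,0,0,0,0,0,0]
  ]
}}

```text
time: 6.42
position: [0.529, 0.3013, 0.1013]
tool_rot: [0.538, 0.46, -0.533, 0.463]
ft_force: [-0.0, -0.7, -3.8]
grip_width: 0.0154
```

```bash
python3 - <<'E'
from h import *
legs((.526,.302,.092,-98.4,3))
E
```

```text
t 6.42 q1 0.33 q6 2.05 th -98.5 tilt 0.43 p [0.529  0.3013 0.1013] w 15.4 f [-0.  -0.7 -3.8]
 leg 3 rows
   [0.31, -0.1, -0.01] [-0.001, -0.001, -0.002]
   [0.31, -0.1, -0.01] [-0.001, -0.001, -0.002]
   [0.31, -0.1, -0.01] [-0.001, -0.001, -0.002]
```

{"op": "arm_command", "data": {
  "plan": [
    [0.3,-0.3,0,0,0,-0.003,0],
    [0.3,0,0,0,0,-0.003,0],
    [0.2,0,0,0,0,0,0],
    [0,0,0,0,0,0,0]
  ]
}}

```text
time: 6.92
position: [0.5287, 0.302, 0.1008]
tool_rot: [0.538, 0.461, -0.532, 0.463]
ft_force: [0.1, 0.2, -3.0]
grip_width: 0.0157
```

{"op": "arm_command", "data": {
  "plan": [
    [0.6,-0.2,0,0,0,0,0],
    [0,0,0,0,0,0,0]
  ]
}}

```text
time: 7.18
position: [0.5293, 0.3027, 0.1015]
tool_rot: [0.54, 0.46, -0.53, 0.465]
ft_force: [-0.1, 0.1, -4.1]
grip_width: 0.0159
```

```bash
python3 - <<'E'
from h import *
legs((.526,.302,.092,-98.4,3))
im,d=optics.camera("side"); 
cv2.imwrite("pics/d_side.png",cv2.resize(im[180:400,140:360],None,fx=2.6,fy=2.6))
E
```

```text
t 7.17 q1 0.34 q6 2.05 th -98.3 tilt 0.97 p [0.5293 0.3027 0.1015] w 15.9 f [-0.1  0.1 -4.1]
 leg 3 rows
   [0.31, -0.11, 0.04] [0.0, -0.002, -0.005]
   [0.31, -0.11, 0.04] [0.0, -0.002, -0.005]
   [0.31, -0.11, 0.04] [0.0, -0.002, -0.005]
```

View pics/d_side.png

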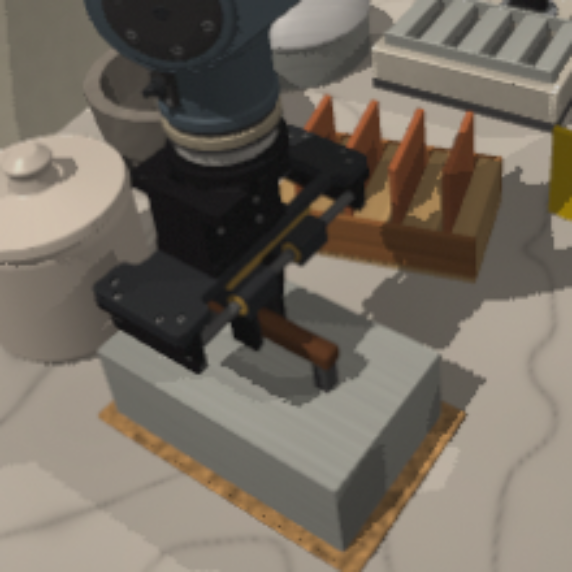

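```bash
python3 - <<'E'
from h import *
o=robot.get_obs(); print({k:np.round(v,3) for k,v in o.items()})
for n in("top","side"):
    im,d=optics.camera(n); C=cloud(n,d)
    if n=="side":
        for u,v in [(230,390),(250,380),(200,345),(285,390)]: print(u,v,im[v,u],C[v,u].round(3))
        # hood front lower edge pts at crop (340,545)->(271,390)
        for v in range(360,400,4): print(v,im[v,268],C[v,268].round(3))
o=robot.get_obs(); print(o["position"],o["time"])
E
```

```text
{'time': np.float64(7.225), 'q': array([ 3.370e-01,  6.570e-01,  1.586e+00, -2.000e-03,  8.810e-01,
        2.055e+00]), 'joint_velocities': array([-0.001,  0.026,  0.004,  0.005, -0.022,  0.   ]), 'joint_torque': array([-3.3000e-02, -4.6566e+01, -1.3274e+01, -2.4000e-02,  1.0600e-01,
        8.0000e-03]), 'position': array([0.53 , 0.303, 0.101]), 'tool_rot': array([ 0.541,  0.46 , -0.529,  0.465]), 'ft_force': array([ 0.54 , -0.143, -1.776]), 'moment': array([-0.083,  0.059, -0.022]), 'grip_width': np.float64(0.016)}
230 390 [140 153 162] [0.501 0.406 0.002]
250 380 [ 64 102 135] [0.475 0.378 0.006]
200 345 [ 97 103 104] [0.598 0.359 0.02 ]
285 390 [72 85 95] [ 0.41   0.367 -0.001]
360 [144 155 156] [0.436 0.368 0.078]
364 [139 148 149] [0.433 0.375 0.078]
368 [137 147 149] [0.429 0.381 0.078]
372 [ 93  99 100] [0.43  0.382 0.067]
376 [ 97 103 104] [0.431 0.382 0.055]
380 [ 96 102 103] [0.432 0.382 0.042]
384 [ 96 102 103] [0.434 0.382 0.026]
388 [ 95 101 102] [0.436 0.381 0.011]
392 [ 78 126 169] [0.434 0.385 0.005]
396 [ 73 118 158] [0.431 0.391 0.004]
[0.52967964 0.30341671 0.10050596] 7.325
```

The hood's near corner is at parked height (top 78 mm), so it's down. Release and rise, then re-measure.

{"op": "arm_command", "data": {
  "plan": [
    [0.2,0,0,0,0,0,0],
    [0,0,0,0,0,0,1.8],
    [0,0,0,0,0,0,3],
    [0,0,0,0,0,0,5],
    [0,0,0,0,0,0,5],
    [-5,0,0,0,0,0,5],
    [-6,0,0,0,0,0,5],
    [-4,0,0,0,0,0,5]
  ]
}}

```text
time: 8.32
position: [0.5248, 0.3016, 0.246]
tool_rot: [0.535, 0.462, -0.535, 0.463]
ft_force: [0.8, 0.3, -0.2]
grip_width: 0.0498
```

```bash
cat >> h.py <<'E'
def hood():
    im,d=optics.camera("side"); C=cloud("side",d)
    im,d=optics.camera("top"); C=cloud("top",d); z=C[...,2]
    S=cv2.cvtColor(im,cv2.COLOR_BGR2HSV)[...,1]
    print("hood top",rect("top",(z>.065)&(z<.09)&(S<80),.078,(110,150,225,290)),"handle",rect("top",(z>.098)&(z<.135),.119,(110,150,225,290)))
    return im,C
E
python3 - <<'E'
from h import *
hood()
# slab0 far-slot: slots from rack fit
legs((.472,.062,.20,8,12),(.6055,.0825,.20,8,3))
im,d=optics.camera("top"); cv2.imwrite("pics/e_top.png",im)
E
```

```text
hood top [([0.5266000032424927, 0.301800012588501], [220.9, 133.5], 171.5), ([0.6872000098228455, 0.2680000066757202], [72.9, 12.6], 90.4)] handle [([0.527400016784668, 0.2989000082015991], [128.1, 22.2], 172.0)]
t 8.43 q1 0.34 q6 2.05 th -98.4 tilt 0.59 p [0.5274 0.3026 0.2491] w 49.8 f [ 0.7  0.  -0.2]
 leg 12 rows
   [0.4, -0.17, 2.05] [-0.155, 0.0, -0.001]
   [0.4, -0.48, 2.0] [-0.155, 0.0, -0.001]
   [0.4, -0.79, 1.9] [-0.155, 0.0, -0.001]
   [0.4, -1.07, 1.76] [-0.155, 0.0, -0.001]
   [0.4, -1.33, 1.57] [-0.155, 0.0, -0.001]
   [0.4, -1.55, 1.35] [-0.155, 0.0, -0.001]
   [0.4, -1.74, 1.1] [-0.155, 0.0, -0.001]
   [0.4, -1.89, 0.81] [-0.155, 0.0, -0.001]
   [0.4, -1.99, 0.51] [-0.155, 0.0, -0.001]
   [0.4, -2.05, 0.2] [-0.155, 0.0, -0.001]
   [0.4, -2.05, -0.12] [-0.155, 0.0, -0.001]
   [0.41, -2.01, -0.43] [-0.155, 0.0, -0.001]
 leg 3 rows
   [0.0, 0.06, 4.5] [0.0, 0.0, 0.0]
   [0.0, 0.06, 4.5] [0.0, 0.0, 0.0]
   [0.0, 0.06, 4.5] [0.0, 0.0, 0.0]
```

View pics/e_top.png

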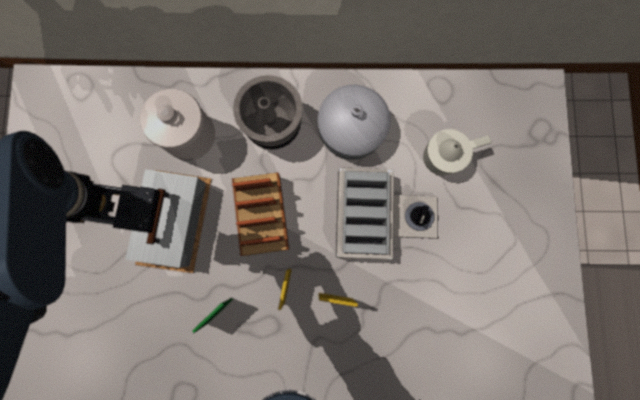

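```bash
python3 - <<'E'
from h import *
legs((.6077,.084,.20,8.1,12))
E
```

```text
t 8.47 q1 0.34 q6 2.05 th -98.4 tilt 0.29 p [0.5258 0.302  0.2463] w 50.3 f [-0.2 -0.2 -0.9]
 leg 12 rows
   [0.39, 0.94, 1.7] [-0.155, 0.0, -0.0]
   [0.39, 0.66, 1.82] [-0.155, 0.0, -0.0]
   [0.39, 0.38, 1.9] [-0.155, 0.0, -0.0]
   [0.39, 0.08, 1.94] [-0.155, 0.0, -0.0]
   [0.38, -0.22, 1.93] [-0.155, 0.0, -0.0]
   [0.38, -0.52, 1.87] [-0.155, 0.0, -0.0]
   [0.38, -0.8, 1.77] [-0.155, 0.0, -0.0]
   [0.38, -1.06, 1.62] [-0.155, 0.0, -0.0]
   [0.38, -1.3, 1.44] [-0.155, 0.0, -0.0]
   [0.38, -1.51, 1.22] [-0.155, 0.0, -0.0]
   [0.38, -1.68, 0.98] [-0.155, 0.0, -0.0]
   [0.39, -1.81, 0.71] [-0.155, 0.0, -0.0]
```

{"op": "arm_command", "data": {
  "plan": [
    [0.4,0.9,1.7,-0.155,0,0,3],
    [0.4,0.7,1.8,-0.155,0,0,3],
    [0.4,0.4,1.9,-0.155,0,0,3],
    [0.4,0.1,1.9,-0.155,0,0,3],
    [0.4,-0.2,1.9,-0.155,0,0,3],
    [0.4,-0.5,1.9,-0.155,0,0,3],
    [0.4,-0.8,1.8,-0.155,0,0,3],
    [0.4,-1.1,1.6,-0.155,0,0,3],
    [0.4,-1.3,1.4,-0.155,0,0,3],
    [0.4,-1.5,1.2,-0.155,0,0,3],
    [0.4,-1.7,1.0,-0.155,0,0,3],
    [0.4,-1.8,0.7,-0.155,0,0,3]
  ]
}}

```text
time: 9.98
position: [0.5998, 0.0795, 0.1709]
tool_rot: [-0.073, 0.718, 0.074, 0.688]
ft_force: [0.1, -0.1, -0.5]
grip_width: 0.0302
```

```bash
cat >> h.py <<'E'
_p=pose
def pose(n=4):
    "mean of a few readings"
    P=[];Q=[]
    for i in range(n):
        if i: optics.camera("top")
        o,p,M=_p(); P.append(p);Q.append(M)
    return o,np.mean(P,0),R.from_matrix(Q).mean().as_matrix()
E
python3 - <<'E'
from h import *
for _ in range(3):
    o,p,M=pose(1); print(p.round(4)); optics.camera("top")
legs((.6077,.084,.14,8.1,2),(.6077,.084,.083,8.1,2))
E
```

```text
[0.5998 0.0795 0.1709]
[0.6006 0.0771 0.1701]
[0.6001 0.0784 0.1706]
t 10.28 q1 -0.05 q6 -0.25 th 11.5 tilt 2.32 p [0.6001 0.0804 0.172 ] w 30.1 f [ 0.2 -0.5  0.4]
 leg 2 rows
   [1.58, 0.1, 0.47] [0.029, -0.02, -0.002]
   [1.59, 0.11, 0.44] [0.029, -0.02, -0.002]
 leg 2 rows
   [2.85, 0.0, 0.0] [0.0, 0.0, 0.0]
   [2.85, 0.0, 0.0] [0.0, 0.0, 0.0]
```

{"op": "arm_command", "data": {
  "plan": [
    [0.8,0.1,0.5,0.029,-0.02,0,3],
    [0.8,0.1,0.4,0.029,-0.02,0,3],
    [0.8,0,0,0,0,0,3],
    [0,0,0,0,0,0,3]
  ]
}}

```text
time: 10.78
position: [0.6074, 0.0882, 0.1487]
tool_rot: [-0.049, 0.705, 0.051, 0.706]
ft_force: [0.6, 0.3, 0.4]
grip_width: 0.03
```

```bash
python3 - <<'E'
from h import *
legs((.6077,.084,.082,8.1,3))
E
```

```text
t 10.93 q1 -0.04 q6 -0.18 th 8.1 tilt 0.29 p [0.6079 0.088  0.1491] w 29.9 f [ 1.  -0.8  1.1]
 leg 3 rows
   [2.24, -0.14, -0.03] [0.0, 0.001, -0.001]
   [2.24, -0.14, -0.03] [0.0, 0.001, -0.001]
   [2.24, -0.13, -0.03] [0.0, 0.001, -0.001]
```

{"op": "arm_command", "data": {
  "plan": [
    [2.2,-0.2,0,0,0,0,3],
    [2.2,-0.2,0,0,0,0,3],
    [2.2,0,0,0,0,0,3],
    [0,0,0,0,0,0,3],
    [0,0,0,0,0,0,1.5],
    [0,0,0,0,0,0,0],
    [0,0,0,0,0,0,0],
    [0,0,0,0,0,0,0]
  ],
  "grip_force": 25
}}

```text
time: 11.92
position: [0.6107, 0.0834, 0.0868]
tool_rot: [-0.049, 0.702, 0.051, 0.708]
ft_force: [-2.9, -1.2, -2.0]
grip_width: 0.0077
```

```bash
python3 - <<'E'
from h import *
legs((.6077,.084,.215,8.1,6))
E
```

```text
t 12.07 q1 -0.05 q6 -0.19 th 8.1 tilt 0.48 p [0.6108 0.0835 0.0868] w 7.7 f [-4.4 -1.9  0.5]
 leg 6 rows
   [-2.14, 0.02, -0.03] [0.0, 0.001, -0.0]
   [-2.14, 0.02, -0.03] [0.0, 0.001, -0.0]
   [-2.14, 0.02, -0.04] [0.0, 0.001, -0.0]
   [-2.14, 0.02, -0.04] [0.0, 0.001, -0.0]
   [-2.14, 0.02, -0.04] [0.0, 0.001, -0.0]
   [-2.14, 0.02, -0.05] [0.0, 0.001, -0.0]
```

{"op": "arm_command", "data": {
  "plan": [
    [-2,0,0,0,0,0,0],
    [-2,0,0,0,0.001,0,0],
    [-2.2,0,0,0,0.001,0,0],
    [-2.2,0,0,0,0.001,0,0],
    [-2.2,0,0,0,0.001,0,0],
    [-2.2,0,0,0,0,0,0],
    [0,0,0,0,0,0,0]
  ]
}}

```text
time: 12.95
position: [0.6188, 0.0845, 0.2195]
tool_rot: [-0.048, 0.695, 0.051, 0.715]
ft_force: [0.5, 0.1, -1.8]
grip_width: 0.008
```

```bash
python3 - <<'E'
from h import *
legs((.6119,-.1928,.21,-2.3,7))
E
```

```text
t 13.10 q1 -0.05 q6 -0.19 th 8.0 tilt 1.35 p [0.6173 0.0845 0.2177] w 8.0 f [ 0.1 -0.6 -2.6]
 leg 7 rows
   [0.09, -3.91, -0.63] [0.026, 0.003, -0.001]
   [0.09, -3.93, -0.53] [0.026, 0.003, -0.001]
   [0.09, -3.94, -0.43] [0.026, 0.003, -0.001]
   [0.1, -3.95, -0.33] [0.026, 0.003, -0.001]
   [0.1, -3.96, -0.22] [0.026, 0.003, -0.001]
   [0.11, -3.96, -0.12] [0.026, 0.003, -0.001]
   [0.11, -3.96, -0.02] [0.026, 0.003, -0.001]
```

{"op": "arm_command", "data": {
  "plan": [
    [0,-3.9,-0.6,0.026,0.003,0,0],
    [0,-3.9,-0.5,0.026,0.003,0,0],
    [0,-3.9,-0.4,0.026,0.003,0,0],
    [0,-4,-0.3,0.026,0.003,0,0],
    [0,-4,-0.2,0.026,0.003,0,0],
    [0,-4,-0.1,0.026,0.003,0,0],
    [0,-4,0,0.026,0.003,0,0],
    [0,0,0,0,0,0,0]
  ]
}}

```text
time: 14.1
position: [0.6082, -0.1998, 0.201]
tool_rot: [0.02, 0.713, -0.012, 0.701]
ft_force: [-0.2, 1.6, -1.3]
grip_width: 0.0077
```

```bash
python3 - <<'E'
from h import *
legs((.6119,-.1928,.165,-2.3,3))
E
```

```text
t 14.25 q1 -0.49 q6 -0.45 th -2.5 tilt 1.24 p [ 0.6078 -0.1974  0.201 ] w 8.1 f [-0.2  1.1 -2.3]
 leg 3 rows
   [1.2, 0.14, 0.15] [-0.001, -0.006, -0.004]
   [1.2, 0.15, 0.14] [-0.001, -0.006, -0.004]
   [1.2, 0.15, 0.14] [-0.001, -0.006, -0.004]
```

{"op": "arm_command", "data": {
  "plan": [
    [1.2,0.2,0.2,0,-0.009,-0.005,0],
    [1.2,0.2,0.2,0,-0.009,-0.005,0],
    [1.2,0,0,0,0,0,0],
    [0,0,0,0,0,0,0]
  ]
}}

```text
time: 14.75
position: [0.6116, -0.1851, 0.1635]
tool_rot: [0.014, 0.707, -0.011, 0.707]
ft_force: [-0.4, -0.3, -1.5]
grip_width: 0.0075
```

```bash
python3 - <<'E'
from h import *
legs((.6119,-.1928,.12,-2.3,2))
im,d=optics.camera("side"); cv2.imwrite("pics/f.png",cv2.resize(im[100:260,230:430],None,fx=4,fy=3.75))
E
```

```text
t 14.90 q1 -0.47 q6 -0.44 th -2.0 tilt 0.23 p [ 0.6123 -0.1857  0.1645] w 7.8 f [ 1.2 -0.8 -1.1]
 leg 2 rows
   [2.22, -0.37, -0.01] [0.002, 0.0, -0.002]
   [2.22, -0.36, -0.01] [0.002, 0.0, -0.002]
```

View pics/f.png

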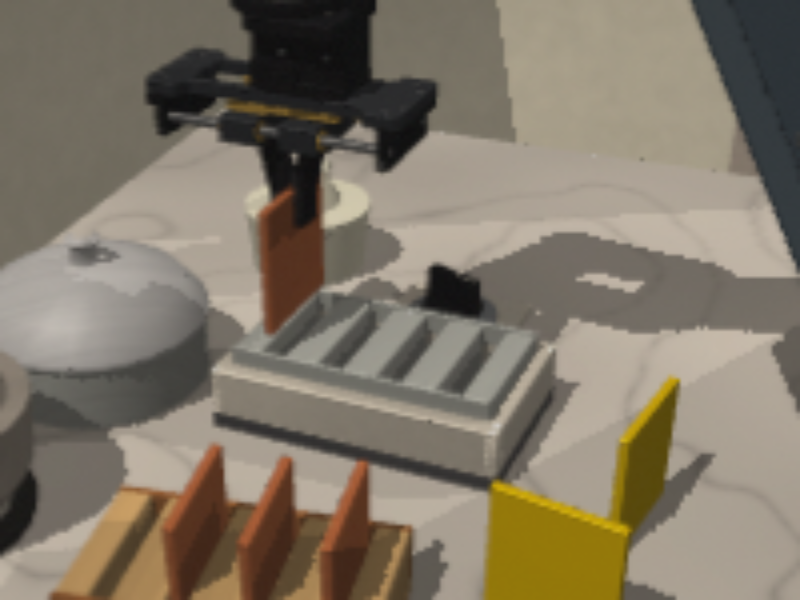

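Slab hangs upright above the far bay. Fix y, then go down.

{"op": "arm_command", "data": {
  "plan": [
    [0,-0.6,0,0.003,0,-0.002,0],
    [0,0,0,0,0,0,0],
    [1,0,0,0,0,0,0],
    [0,0,0,0,0,0,0]
  ]
}}

```text
time: 15.45
position: [0.6131, -0.1941, 0.1558]
tool_rot: [0.014, 0.705, -0.014, 0.709]
ft_force: [0.3, 0.2, -1.8]
grip_width: 0.0079
```

```bash
python3 - <<'E'
from h import *
legs((.6119,-.1928,.09,-2.3,4))
E
```

```text
t 15.60 q1 -0.48 q6 -0.44 th -2.3 tilt 0.34 p [ 0.6137 -0.1943  0.1565] w 8.0 f [ 0.9 -0.3 -1.1]
 leg 4 rows
   [1.66, 0.04, -0.06] [-0.0, 0.001, 0.0]
   [1.66, 0.04, -0.05] [-0.0, 0.001, 0.0]
   [1.66, 0.04, -0.05] [-0.0, 0.001, 0.0]
   [1.66, 0.04, -0.05] [-0.0, 0.001, 0.0]
```

{"op": "arm_command", "data": {
  "plan": [
    [1.5,0.1,-0.2,0,0.003,0,0],
    [1.5,0,0,0,0.002,0,0],
    [1.5,0,0,0,0,0,0],
    [1.0,0,0,0,0,0,0],
    [0,0,0,0,0,0,0]
  ]
}}

```text
time: 16.23
position: [0.6114, -0.1927, 0.0968]
tool_rot: [0.014, 0.707, -0.014, 0.707]
ft_force: [0.7, 0.1, -1.5]
grip_width: 0.0078
```

```bash
python3 - <<'E'
from h import *
legs((.6119,-.1928,.089,-2.3,1))
E
```

```text
t 16.38 q1 -0.48 q6 -0.44 th -2.3 tilt 0.06 p [ 0.612  -0.193   0.0976] w 7.8 f [ 0.2  0.5 -1.8]
 leg 1 rows
   [0.86, 0.02, -0.01] [0.0, 0.001, 0.001]
```

{"op": "arm_command", "data": {
  "plan": [
    [0.9,0,0,0,0,0,0],
    [0.2,0,0,0,0,0,0],
    [0,0,0,0,0,0,1.2],
    [0,0,0,0,0,0,2],
    [0,0,0,0,0,0,3],
    [0,0,0,0,0,0,3],
    [-3,0,0,0,0,0,3],
    [-4,0,0,0,0,0,3],
    [-3,0,0,0,0,0,3]
  ]
}}

```text
time: 17.5
position: [0.6118, -0.1928, 0.1887]
tool_rot: [0.014, 0.707, -0.014, 0.707]
ft_force: [0.2, -0.6, 1.1]
grip_width: 0.0297
```

```bash
python3 - <<'E'
from h import *
im,d=optics.camera("side"); C=cloud("side",d); cv2.imwrite("pics/g.png",cv2.resize(im[100:260,230:430],None,fx=3,fy=3))
hsv=cv2.cvtColor(im,cv2.COLOR_BGR2HSV); m=(hsv[...,1]>100)&(C[...,1]<-.12)&(C[...,2]>.06)&(hsv[...,0]<14)
b=C[m]; print(m.sum(),b.min(0).round(3),b.max(0).round(3))
legs((.5622,.076,.15,8.1,7))
E
```

```text
274 [ 0.608 -0.234  0.061] [ 0.62  -0.14   0.118]
t 17.70 q1 -0.48 q6 -0.44 th -2.3 tilt 0.28 p [ 0.613  -0.1934  0.1902] w 29.7 f [ 1.  -0.6 -1. ]
 leg 7 rows
   [0.56, 3.82, -0.88] [-0.026, 0.001, 0.0]
   [0.56, 3.84, -0.78] [-0.026, 0.001, 0.0]
   [0.56, 3.86, -0.68] [-0.026, 0.001, 0.0]
   [0.57, 3.87, -0.58] [-0.026, 0.001, 0.0]
   [0.57, 3.89, -0.48] [-0.026, 0.001, 0.0]
   [0.57, 3.9, -0.38] [-0.026, 0.001, 0.0]
   [0.57, 3.91, -0.28] [-0.026, 0.001, 0.0]
```

Slab 0 seated (top at 118 mm). On to slab 1.

{"op": "arm_command", "data": {
  "plan": [
    [0,3.9,-0.9,-0.026,0,0,3],
    [0.6,3.9,-0.8,-0.026,0,0,3],
    [0.6,3.9,-0.7,-0.026,0,0,3],
    [0.6,3.9,-0.6,-0.026,0,0,3],
    [0.6,3.9,-0.5,-0.026,0,0,3],
    [0.6,3.9,-0.4,-0.026,0,0,3],
    [0.6,3.9,-0.3,-0.026,0,0,3],
    [0,0,0,0,0,0,3],
    [0,0,0,0,0,0,3]
  ]
}}

```text
time: 18.82
position: [0.5469, 0.0869, 0.1349]
tool_rot: [-0.049, 0.715, 0.053, 0.695]
ft_force: [0.1, 0.2, -0.3]
grip_width: 0.0299
```

```bash
python3 - <<'E'
from h import *
legs((.5622,.076,.14,8.1,2))
E
```

```text
t 18.98 q1 -0.05 q6 -0.19 th 8.3 tilt 1.63 p [0.547  0.0866 0.1351] w 29.7 f [ 0.3 -0.6  0.2]
 leg 2 rows
   [-0.27, -0.63, 0.67] [0.001, -0.014, -0.004]
   [-0.26, -0.63, 0.67] [0.001, -0.014, -0.004]
```

{"op": "arm_command", "data": {
  "plan": [
    [-0.3,-0.6,0.7,0,-0.014,-0.004,3],
    [-0.2,-0.6,0.7,0,-0.014,-0.004,3],
    [0,0,0,0,0,0,3],
    [0,0,0,0,0,0,3]
  ]
}}

```text
time: 19.48
position: [0.5659, 0.0729, 0.1413]
tool_rot: [-0.049, 0.703, 0.049, 0.708]
ft_force: [-0.0, -1.2, 1.2]
grip_width: 0.0299
```

```bash
python3 - <<'E'
from h import *
legs((.5622,.076,.084,8.1,3))
E
```

```text
t 19.62 q1 -0.07 q6 -0.21 th 8.0 tilt 0.37 p [0.5658 0.0731 0.1413] w 30.0 f [-0.2  0.2 -0.3]
 leg 3 rows
   [1.91, 0.12, -0.12] [-0.001, 0.002, 0.0]
   [1.91, 0.11, -0.11] [-0.001, 0.002, 0.0]
   [1.91, 0.11, -0.11] [-0.001, 0.002, 0.0]
```

{"op": "arm_command", "data": {
  "plan": [
    [1.9,0.2,-0.2,0,0.005,0,3],
    [1.9,0.1,-0.1,0,0,0,3],
    [1.9,0,0,0,0,0,3],
    [0,0,0,0,0,0,3],
    [0,0,0,0,0,0,1.5],
    [0,0,0,0,0,0,0],
    [0,0,0,0,0,0,0],
    [0,0,0,0,0,0,0]
  ],
  "grip_force": 25
}}

```text
time: 20.62
position: [0.5635, 0.0769, 0.0854]
tool_rot: [-0.051, 0.704, 0.049, 0.707]
ft_force: [-0.1, 0.2, -2.2]
grip_width: 0.0079
```

```bash
python3 - <<'E'
from h import *
legs((.5622,.076,.215,8.1,6))
E
```

```text
t 20.77 q1 -0.06 q6 -0.20 th 8.1 tilt 0.30 p [0.5635 0.0769 0.0852] w 7.9 f [-0.8  0.1 -1.6]
 leg 6 rows
   [-2.16, -0.02, -0.01] [0.0, 0.001, 0.0]
   [-2.16, -0.02, -0.01] [0.0, 0.001, 0.0]
   [-2.16, -0.01, -0.02] [0.0, 0.001, 0.0]
   [-2.16, -0.01, -0.02] [0.0, 0.001, 0.0]
   [-2.16, -0.01, -0.02] [0.0, 0.001, 0.0]
   [-2.16, -0.01, -0.02] [0.0, 0.001, 0.0]
```

{"op": "arm_command", "data": {
  "plan": [
    [-2,0,0,0,0,0,0],
    [-2.6,0,0,0,0.001,0,0],
    [-2.8,0,0,0,0.001,0,0],
    [-2.8,0,0,0,0.001,0,0],
    [-2.8,0,0,0,0.001,0,0],
    [0,-3.6,-0.5,0.026,0,0,0],
    [0,-3.8,-0.4,0.026,0,0,0],
    [0,-3.8,-0.3,0.026,0,0,0],
    [0,-3.8,-0.2,0.026,0,0,0],
    [0,-3.8,-0.1,0.026,0,0,0],
    [0,-3.8,0,0.026,0,0,0],
    [0,-3.6,0.1,0.026,0,0,0]
  ]
}}

```text
time: 22.28
position: [0.5623, -0.1898, 0.2168]
tool_rot: [0.015, 0.709, -0.014, 0.705]
ft_force: [0.4, -0.7, -2.2]
grip_width: 0.0079
```

```bash
python3 - <<'E'
from h import *
legs((.566,-.190,.165,-2.3,3))
E
```

```text
t 22.43 q1 -0.51 q6 -0.47 th -2.5 tilt 0.29 p [ 0.5627 -0.1921  0.2169] w 7.9 f [ 0.3  0.6 -2.2]
 leg 3 rows
   [1.73, 0.08, 0.11] [-0.001, -0.002, 0.001]
   [1.73, 0.08, 0.11] [-0.001, -0.002, 0.001]
   [1.73, 0.08, 0.11] [-0.001, -0.002, 0.001]
```

Very close. Correct, come down to just above the rim and check.

{"op": "arm_command", "data": {
  "plan": [
    [1.7,0.2,0.3,0,-0.004,0,0],
    [1.7,0,0,0,0,0,0],
    [1.7,0,0,0,0,0,0],
    [0.5,0,0,0,0,0,0],
    [0,0,0,0,0,0,0]
  ]
}}

```text
time: 23.05
position: [0.5641, -0.1828, 0.159]
tool_rot: [0.015, 0.708, -0.012, 0.706]
ft_force: [0.6, 0.4, -1.6]
grip_width: 0.0078
```

```bash
python3 - <<'E'
from h import *
legs((.566,-.190,.087,-2.3,5))
E
```

```text
t 23.20 q1 -0.50 q6 -0.46 th -2.3 tilt 0.28 p [ 0.5644 -0.1831  0.1594] w 7.5 f [ 0.8  0.  -3. ]
 leg 5 rows
   [1.45, -0.14, 0.04] [0.0, -0.001, -0.001]
   [1.45, -0.14, 0.04] [0.0, -0.001, -0.001]
   [1.45, -0.14, 0.04] [0.0, -0.001, -0.001]
   [1.45, -0.14, 0.04] [0.0, -0.001, -0.001]
   [1.45, -0.14, 0.04] [0.0, -0.001, -0.001]
```

{"op": "arm_command", "data": {
  "plan": [
    [0,-0.6,0.2,0,-0.004,-0.004,0],
    [0,0,0,0,0,0,0],
    [1,0,0,0,0,0,0],
    [0,0,0,0,0,0,0]
  ]
}}

```text
time: 23.7
position: [0.5673, -0.1908, 0.1505]
tool_rot: [0.013, 0.705, -0.015, 0.708]
ft_force: [0.3, -0.1, -1.6]
grip_width: 0.0078
```

```bash
python3 - <<'E'
from h import *
legs((.566,-.190,.087,-2.3,4))
E
```

```text
t 23.85 q1 -0.51 q6 -0.47 th -2.3 tilt 0.37 p [ 0.5678 -0.191   0.1511] w 7.9 f [-0.6 -0.  -1.7]
 leg 4 rows
   [1.6, 0.03, -0.05] [0.0, 0.001, 0.001]
   [1.6, 0.03, -0.05] [0.0, 0.001, 0.001]
   [1.6, 0.03, -0.05] [0.0, 0.001, 0.001]
   [1.6, 0.02, -0.05] [0.0, 0.001, 0.001]
```

{"op": "arm_command", "data": {
  "plan": [
    [1.5,0,-0.2,0,0.004,0,0],
    [1.5,0,0,0,0.002,0,0],
    [1.5,0,0,0,0,0,0],
    [1.2,0,0,0,0,0,0],
    [0,0,0,0,0,0,0],
    [0.4,0,0,0,0,0,0],
    [0,0,0,0,0,0,0]
  ]
}}

```text
time: 24.72
position: [0.5672, -0.1917, 0.0878]
tool_rot: [0.013, 0.706, -0.016, 0.708]
ft_force: [0.8, 0.5, -2.1]
grip_width: 0.0075
```

```bash
python3 - <<'E'
from h import *
legs((.566,-.190,.087,-2.3,1))
E
```

```text
t 24.88 q1 -0.51 q6 -0.47 th -2.3 tilt 0.26 p [ 0.5671 -0.1916  0.0875] w 7.3 f [-1.2 -0.4 -0.7]
 leg 1 rows
   [0.05, 0.16, -0.12] [0.0, 0.002, 0.004]
```

{"op": "arm_command", "data": {
  "plan": [
    [0,0,0,0,0,0,1.5],
    [0,0,0,0,0,0,3],
    [0,0,0,0,0,0,3],
    [-3,0,0,0,0,0,3],
    [-4,0,0,0,0,0,3],
    [-3,0,0,0,0,0,3],
    [0,4.3,-0.9,-0.03,0,0,3],
    [0,4.3,-0.7,-0.03,0,0,3],
    [0,4.3,-0.6,-0.03,0,0,3],
    [0.4,4.3,-0.5,-0.03,0,0,3],
    [0.4,4.3,-0.4,-0.03,0,0,3],
    [0.4,4.3,-0.2,-0.03,0,0,3]
  ]
}}

```text
time: 26.38
position: [0.5268, 0.0686, 0.1785]
tool_rot: [-0.051, 0.702, 0.046, 0.709]
ft_force: [0.2, 0.9, 0.0]
grip_width: 0.0298
```

```bash
python3 - <<'E'
from h import *
legs((.5162,.073,.14,8.1,3))
im,d=optics.camera("side"); C=cloud("side",d)
hsv=cv2.cvtColor(im,cv2.COLOR_BGR2HSV); m=(hsv[...,1]>100)&(C[...,1]<-.12)&(C[...,2]>.075)&(hsv[...,0]<14)
for lo,hi in((.5,.59),(.59,.65)):
    b=C[m&(C[...,0]>lo)&(C[...,0]<hi)]; print(b.min(0).round(3),b.max(0).round(3))
E
```

```text
t 26.52 q1 -0.08 q6 -0.21 th 8.1 tilt 0.50 p [0.5256 0.0706 0.1781] w 30.4 f [-0.   0.3  0.5]
 leg 3 rows
   [1.27, 0.13, -0.31] [-0.0, 0.002, 0.002]
   [1.27, 0.13, -0.3] [-0.0, 0.002, 0.002]
   [1.27, 0.13, -0.3] [-0.0, 0.002, 0.002]
[ 0.563 -0.208  0.075] [ 0.571 -0.143  0.119]Traceback (most recent call last):
  File "<stdin>", line 6, in <module>
    return umr_minimum(a, axis, None, out, keepdims, initial, where)
ValueError: zero-size array to reduction operation minimum which has no identity
```

{"op": "arm_command", "data": {
  "plan": [
    [1.2,0.1,-0.4,0,0.003,0.003,3],
    [1.2,0,-0.3,0,0.003,0.003,3],
    [1.2,0,-0.2,0,0,0,3],
    [0,0,0,0,0,0,3]
  ]
}}

```text
time: 27.08
position: [0.5182, 0.064, 0.1394]
tool_rot: [-0.048, 0.705, 0.047, 0.706]
ft_force: [0.4, -0.3, -0.2]
grip_width: 0.0302
```

```bash
python3 - <<'E'
from h import *
legs((.5162,.073,.084,8.1,3))
C=cloud("top",optics.camera("top")[1]); print(rect("top",C[...,2]>.095,.117,(325,150,405,262)))
E
```

```text
t 27.23 q1 -0.09 q6 -0.22 th 7.7 tilt 0.21 p [0.5189 0.0641 0.1402] w 30.0 f [ 0.5 -0.9  0.1]
 leg 3 rows
   [1.87, 0.31, -0.06] [-0.002, 0.001, 0.001]
   [1.87, 0.31, -0.05] [-0.002, 0.001, 0.001]
   [1.87, 0.31, -0.05] [-0.002, 0.001, 0.001]
[([0.612500011920929, -0.1889999955892563], [89.5, 14.1], 87.5), ([0.5648000240325928, -0.1891999989748001], [91.3, 11.1], 87.6)]
```

Both placed slabs stand properly in their bays. Grip slab 2.

{"op": "arm_command", "data": {
  "plan": [
    [1.8,0.5,-0.1,-0.006,0.003,0,3],
    [1.9,0.4,-0.1,0,0,0,3],
    [1.9,0,0,0,0,0,3],
    [0,0,0,0,0,0,3],
    [0,0,0,0,0,0,1.5],
    [0,0,0,0,0,0,0],
    [0,0,0,0,0,0,0],
    [0,0,0,0,0,0,0]
  ],
  "grip_force": 25
}}

```text
time: 28.28
position: [0.5192, 0.0731, 0.0883]
tool_rot: [-0.052, 0.702, 0.049, 0.708]
ft_force: [-2.6, -1.1, -3.1]
grip_width: 0.0076
```

```bash
python3 - <<'E'
from h import *
legs((.5162,.073,.215,8.1,6),(.520,-.189,.21,-2.3,7))
E
```

```text
t 28.43 q1 -0.07 q6 -0.21 th 8.2 tilt 0.56 p [0.5193 0.0731 0.0882] w 7.9 f [-4.7 -1.3  1.2]
 leg 6 rows
   [-2.11, -0.01, -0.03] [0.0, 0.001, 0.001]
   [-2.11, -0.0, -0.04] [0.0, 0.001, 0.001]
   [-2.11, -0.0, -0.04] [0.0, 0.001, 0.001]
   [-2.11, -0.0, -0.04] [0.0, 0.001, 0.001]
   [-2.11, 0.0, -0.04] [0.0, 0.001, 0.001]
   [-2.11, 0.0, -0.05] [0.0, 0.001, 0.001]
 leg 7 rows
   [0.07, -3.71, -0.47] [0.026, 0.0, 0.0]
   [0.07, -3.72, -0.38] [0.026, 0.0, 0.0]
   [0.07, -3.73, -0.28] [0.026, 0.0, 0.0]
   [0.07, -3.74, -0.18] [0.026, 0.0, 0.0]
   [0.07, -3.74, -0.09] [0.026, 0.0, 0.0]
   [0.07, -3.74, 0.01] [0.026, 0.0, 0.0]
   [0.07, -3.74, 0.11] [0.026, 0.0, 0.0]
```

{"op": "arm_command", "data": {
  "plan": [
    [-2,0,0,0,0.002,0.001,0],
    [-2.6,0,0,0,0.002,0.001,0],
    [-2.8,0,0,0,0.001,0.001,0],
    [-2.8,0,0,0,0.001,0,0],
    [-2.8,0,0,0,0.001,0,0],
    [0,-3.6,-0.5,0.026,0,0,0],
    [0,-3.7,-0.4,0.026,0,0,0],
    [0,-3.7,-0.3,0.026,0,0,0],
    [0,-3.7,-0.2,0.026,0,0,0],
    [0,-3.7,-0.1,0.026,0,0,0],
    [0,-3.7,0,0.026,0,0,0],
    [0,-3.7,0.1,0.026,0,0,0]
  ]
}}

```text
time: 29.92
position: [0.5351, -0.1913, 0.2253]
tool_rot: [0.014, 0.693, -0.016, 0.721]
ft_force: [0.2, -0.1, -2.3]
grip_width: 0.008
```

```bash
python3 - <<'E'
from h import *
legs((.520,-.189,.165,-2.3,3))
E
```

```text
t 30.07 q1 -0.55 q6 -0.52 th -2.5 tilt 2.35 p [ 0.5356 -0.1937  0.2254] w 7.6 f [-0.5  0.5 -2.5]
 leg 3 rows
   [1.99, 0.14, -0.61] [-0.001, 0.014, 0.002]
   [2.0, 0.14, -0.58] [-0.001, 0.014, 0.002]
   [2.01, 0.14, -0.55] [-0.001, 0.014, 0.002]
```

{"op": "arm_command", "data": {
  "plan": [
    [1,0,-0.9,0,0.02,0.002,0],
    [1,0,-0.8,0,0.02,0.002,0],
    [1,0,0,0,0,0,0],
    [1.2,0,0,0,0,0,0],
    [0,0,0,0,0,0,0]
  ]
}}

```text
time: 30.7
position: [0.5171, -0.1871, 0.1786]
tool_rot: [0.016, 0.709, -0.013, 0.705]
ft_force: [0.7, 0.0, -2.1]
grip_width: 0.0079
```

```bash
python3 - <<'E'
from h import *
legs((.520,-.189,.155,-2.3,2))
E
```

```text
t 30.85 q1 -0.55 q6 -0.51 th -2.3 tilt 0.26 p [ 0.5177 -0.1876  0.1795] w 7.9 f [-0.1  0.6 -1.4]
 leg 2 rows
   [1.22, -0.07, 0.12] [0.0, -0.002, -0.002]
   [1.22, -0.07, 0.12] [0.0, -0.002, -0.002]
```

{"op": "arm_command", "data": {
  "plan": [
    [1.2,-0.3,0.2,0,-0.003,-0.002,0],
    [1.2,-0.2,0,0,0,0,0],
    [0,0,0,0,0,0,0],
    [0,0,0,0,0,0,0]
  ]
}}

```text
time: 31.35
position: [0.5207, -0.1941, 0.155]
tool_rot: [0.014, 0.706, -0.015, 0.708]
ft_force: [0.5, 0.9, -1.9]
grip_width: 0.0077
```

```bash
python3 - <<'E'
from h import *
legs((.520,-.189,.090,-2.3,4))
E
```

```text
t 31.50 q1 -0.56 q6 -0.52 th -2.3 tilt 0.18 p [ 0.5207 -0.194   0.1551] w 7.9 f [ 0.3  0.6 -1.2]
 leg 4 rows
   [1.63, 0.13, -0.03] [-0.0, 0.001, 0.0]
   [1.63, 0.12, -0.03] [-0.0, 0.001, 0.0]
   [1.63, 0.12, -0.03] [-0.0, 0.001, 0.0]
   [1.63, 0.12, -0.02] [-0.0, 0.001, 0.0]
```

{"op": "arm_command", "data": {
  "plan": [
    [0.4,0.4,-0.1,0,0.002,0,0],
    [1.5,0,0,0,0,0,0],
    [1.5,0,0,0,0,0,0],
    [1.5,0,0,0,0,0,0],
    [0.9,0,0,0,0,0,0],
    [0,0,0,0,0,0,0],
    [0.4,0,0,0,0,0,0],
    [0,0,0,0,0,0,0]
  ]
}}

```text
time: 32.5
position: [0.5213, -0.1898, 0.0908]
tool_rot: [0.014, 0.706, -0.015, 0.708]
ft_force: [-0.5, -0.8, -2.7]
grip_width: 0.0077
```

```bash
python3 - <<'E'
from h import *
legs((.520,-.189,.090,-2.3,1))
E
```

```text
t 32.65 q1 -0.55 q6 -0.51 th -2.3 tilt 0.22 p [ 0.5212 -0.1897  0.0906] w 8.0 f [-0.2  0.4 -2.7]
 leg 1 rows
   [0.06, 0.07, -0.12] [-0.0, 0.004, 0.001]
```

{"op": "arm_command", "data": {
  "plan": [
    [0,0,0,0,0,0,1.5],
    [0,0,0,0,0,0,3],
    [0,0,0,0,0,0,3],
    [-3,0,0,0,0,0,3],
    [-4,0,0,0,0,0,3],
    [-3,0,0,0,0,0,3],
    [0,4.1,-1.0,-0.03,0,0,3],
    [0,4.2,-0.9,-0.03,0,0,3],
    [0,4.2,-0.7,-0.03,0,0,3],
    [0.4,4.2,-0.6,-0.03,0,0,3],
    [0.4,4.2,-0.5,-0.03,0,0,3],
    [0.4,4.1,-0.4,-0.03,0,0,3]
  ]
}}

```text
time: 34.15
position: [0.4732, 0.0617, 0.1821]
tool_rot: [-0.05, 0.701, 0.047, 0.709]
ft_force: [0.7, 0.9, 0.3]
grip_width: 0.0301
```

```bash
python3 - <<'E'
from h import *
legs((.4715,.061,.14,8.1,3))
C=cloud("top",optics.camera("top")[1]); print(rect("top",C[...,2]>.095,.117,(325,150,405,262)))
E
```

```text
t 34.30 q1 -0.10 q6 -0.24 th 8.0 tilt 0.55 p [0.4717 0.0633 0.1818] w 30.2 f [-0.  -0.5  0.8]
 leg 3 rows
   [1.39, -0.07, -0.03] [-0.0, 0.003, 0.001]
   [1.39, -0.07, -0.03] [-0.0, 0.003, 0.001]
   [1.39, -0.07, -0.02] [-0.0, 0.003, 0.001]
[([0.6119999885559082, -0.19009999930858612], [92.0, 14.4], 90.1), ([0.5648000240325928, -0.1891999989748001], [91.3, 11.0], 87.6), ([0.5199000239372253, -0.18610000610351562], [90.7, 9.3], 90.1)]
```

{"op": "arm_command", "data": {
  "plan": [
    [1.4,0.1,0,0,0.004,0.002,3],
    [1.4,0.1,0,0,0.003,0.001,3],
    [1.4,0,0,0,0,0,3],
    [0,0,0,0,0,0,3]
  ]
}}

```text
time: 34.85
position: [0.4751, 0.0591, 0.1367]
tool_rot: [-0.048, 0.704, 0.046, 0.707]
ft_force: [0.3, -0.4, 0.3]
grip_width: 0.03
```

```bash
python3 - <<'E'
from h import *
legs((.4715,.061,.084,8.1,3))
E
```

```text
t 35.00 q1 -0.11 q6 -0.24 th 7.6 tilt 0.36 p [0.4757 0.0592 0.1375] w 30.0 f [-0.1  0.4 -0. ]
 leg 3 rows
   [1.78, 0.08, -0.14] [-0.003, 0.002, 0.001]
   [1.78, 0.08, -0.14] [-0.003, 0.002, 0.001]
   [1.78, 0.08, -0.13] [-0.003, 0.002, 0.001]
```

{"op": "arm_command", "data": {
  "plan": [
    [1.8,0.2,-0.4,-0.008,0.004,0.002,3],
    [1.8,0.1,-0.1,0,0.002,0,3],
    [1.9,0,0,0,0,0,3],
    [0,0,0,0,0,0,3],
    [0,0,0,0,0,0,1.5],
    [0,0,0,0,0,0,0],
    [0,0,0,0,0,0,0],
    [0,0,0,0,0,0,0]
  ],
  "grip_force": 25
}}

```text
time: 36.0
position: [0.4743, 0.0607, 0.0863]
tool_rot: [-0.051, 0.702, 0.048, 0.709]
ft_force: [-1.7, -0.4, -2.7]
grip_width: 0.008
```

```bash
python3 - <<'E'
from h import *
legs((.4715,.061,.215,8.1,6),(.4741,-.187,.21,-2.3,7))
E
```

```text
t 36.15 q1 -0.11 q6 -0.24 th 8.1 tilt 0.59 p [0.4744 0.0607 0.0863] w 7.8 f [-2.2 -0.9 -0.7]
 leg 6 rows
   [-2.15, 0.0, -0.03] [-0.0, 0.002, 0.001]
   [-2.15, 0.0, -0.03] [-0.0, 0.002, 0.001]
   [-2.15, 0.01, -0.03] [-0.0, 0.002, 0.001]
   [-2.15, 0.01, -0.04] [-0.0, 0.002, 0.001]
   [-2.15, 0.01, -0.04] [-0.0, 0.002, 0.001]
   [-2.15, 0.01, -0.04] [-0.0, 0.002, 0.001]
 leg 7 rows
   [0.07, -3.51, -0.46] [0.026, 0.0, 0.0]
   [0.07, -3.52, -0.37] [0.026, 0.0, 0.0]
   [0.07, -3.53, -0.28] [0.026, 0.0, 0.0]
   [0.07, -3.54, -0.19] [0.026, 0.0, 0.0]
   [0.07, -3.54, -0.1] [0.026, 0.0, 0.0]
   [0.07, -3.54, -0.0] [0.026, 0.0, 0.0]
   [0.07, -3.54, 0.09] [0.026, 0.0, 0.0]
```

{"op": "arm_command", "data": {
  "plan": [
    [-2,0,0,0,0.002,0.001,0],
    [-2.6,0,0,0,0.004,0.001,0],
    [-2.8,0,-0.1,0,0.004,0.001,0],
    [-2.8,0,-0.1,0,0.003,0,0],
    [-2.8,0,-0.1,0,0.003,0,0],
    [0,-3.4,-0.5,0.026,0.002,0,0],
    [0,-3.5,-0.4,0.026,0.002,0,0],
    [0,-3.5,-0.3,0.026,0,0,0],
    [0,-3.5,-0.2,0.026,0,0,0],
    [0,-3.5,-0.1,0.026,0,0,0],
    [0,-3.5,0,0.026,0,0,0],
    [0,-3.5,0.1,0.026,0,0,0]
  ]
}}

```text
time: 37.65
position: [0.4798, -0.1898, 0.2224]
tool_rot: [0.014, 0.703, -0.017, 0.711]
ft_force: [0.7, 0.2, -2.2]
grip_width: 0.0079
```

```bash
python3 - <<'E'
from h import *
legs((.4741,-.187,.165,-2.3,3))
E
```

```text
t 37.80 q1 -0.60 q6 -0.55 th -2.6 tilt 0.83 p [ 0.4804 -0.1919  0.2226] w 7.5 f [ 0.3  0.5 -2. ]
 leg 3 rows
   [1.92, 0.17, -0.24] [-0.002, 0.004, 0.002]
   [1.92, 0.16, -0.23] [-0.002, 0.004, 0.002]
   [1.92, 0.16, -0.23] [-0.002, 0.004, 0.002]
```

{"op": "arm_command", "data": {
  "plan": [
    [1.7,0,-0.3,-0.003,0.007,0.003,0],
    [1.7,0,-0.2,-0.003,0.006,0.003,0],
    [1.7,0,0,0,0,0,0],
    [1.2,0,0,0,0,0,0],
    [0,0,0,0,0,0,0]
  ]
}}

```text
time: 38.42
position: [0.4731, -0.1845, 0.1537]
tool_rot: [0.014, 0.709, -0.01, 0.705]
ft_force: [0.4, 0.1, -1.9]
grip_width: 0.0077
```

```bash
python3 - <<'E'
from h import *
legs((.4741,-.187,.088,-2.3,4))
E
```

```text
t 38.58 q1 -0.59 q6 -0.56 th -1.9 tilt 0.36 p [ 0.4737 -0.185   0.1546] w 8.3 f [ 0.2 -0.9 -2.2]
 leg 4 rows
   [1.66, -0.06, 0.02] [0.002, -0.001, -0.001]
   [1.66, -0.05, 0.02] [0.002, -0.001, -0.001]
   [1.66, -0.05, 0.02] [0.002, -0.001, -0.001]
   [1.66, -0.05, 0.01] [0.002, -0.001, -0.001]
```

{"op": "arm_command", "data": {
  "plan": [
    [0.4,-0.2,0.1,0.006,-0.004,-0.002,0],
    [1.5,0,0,0,0,0,0],
    [1.5,0,0,0,0,0,0],
    [1.5,0,0,0,0,0,0],
    [1.0,0,0,0,0,0,0],
    [0,0,0,0,0,0,0],
    [0.4,0,0,0,0,0,0],
    [0,0,0,0,0,0,0]
  ]
}}

```text
time: 39.58
position: [0.4784, -0.1906, 0.0939]
tool_rot: [0.013, 0.703, -0.016, 0.71]
ft_force: [-0.9, 0.3, -3.1]
grip_width: 0.0077
```

```bash
python3 - <<'E'
from h import *
legs((.4741,-.187,.088,-2.3,1))
E
```

```text
t 39.73 q1 -0.60 q6 -0.56 th -2.3 tilt 0.63 p [ 0.4784 -0.1906  0.094 ] w 7.8 f [-0.8  0.4 -1.9]
 leg 1 rows
   [0.59, 0.34, -0.45] [-0.0, 0.01, 0.004]
```

{"op": "arm_command", "data": {
  "plan": [
    [0,0.3,-0.4,0,0.01,0.004,0],
    [0,0,0,0,0,0,0],
    [0.5,0,0,0,0,0,0],
    [0.2,0,0,0,0,0,0],
    [0,0,0,0,0,0,0]
  ]
}}

```text
time: 40.35
position: [0.4758, -0.1876, 0.0882]
tool_rot: [0.014, 0.706, -0.015, 0.708]
ft_force: [-1.1, -0.4, -0.4]
grip_width: 0.0077
```

```bash
python3 - <<'E'
from h import *
legs((.4741,-.187,.088,-2.3,1))
E
```

```text
t 40.50 q1 -0.59 q6 -0.55 th -2.4 tilt 0.20 p [ 0.4758 -0.1876  0.0882] w 7.6 f [-1.3  0.5  2.1]
 leg 1 rows
   [0.02, 0.05, -0.17] [-0.001, 0.003, 0.001]
```

{"op": "arm_command", "data": {
  "plan": [
    [0,0,0,0,0,0,1.5],
    [0,0,0,0,0,0,3],
    [0,0,0,0,0,0,3],
    [-3,0,0,0,0,0,3],
    [-4,0,0,0,0,0,3],
    [-4,0,0,0,0,0,3],
    [-3,0,0,0,0,0,3],
    [0,0,0,0,0,0,5]
  ]
}}

```text
time: 41.5
position: [0.4759, -0.1879, 0.2313]
tool_rot: [0.014, 0.706, -0.015, 0.708]
ft_force: [0.3, 0.4, -0.5]
grip_width: 0.0349
```

```bash
python3 - <<'E'
from h import *
im,C=hood(); cv2.imwrite("pics/i_top.png",im)
print(rect("top",C[...,2]>.095,.117,(325,150,405,262)))
legs((.527,.3005,.21,81.6,12))
E
```

```text
hood top [([0.5267999768257141, 0.3021000027656555], [220.9, 133.6], 171.7), ([0.6872000098228455, 0.2667999863624573], [75.3, 12.6], 90.4)] handle [([0.5271999835968018, 0.29899999499320984], [128.4, 21.7], 171.6)]
[([0.5260999798774719, -0.19789999723434448], [209.8, 146.4], 178.2)]
t 41.75 q1 -0.60 q6 -0.55 th -2.4 tilt 0.25 p [ 0.4738 -0.1866  0.2281] w 47.9 f [-0.7 -0.6 -0.2]
 leg 12 rows
   [0.16, 4.07, 0.27] [-0.122, -0.0, -0.0]
   [0.16, 4.01, 0.77] [-0.122, -0.0, -0.0]
   [0.16, 3.89, 1.25] [-0.122, -0.0, -0.0]
   [0.16, 3.71, 1.71] [-0.122, -0.0, -0.0]
   [0.16, 3.47, 2.15] [-0.122, -0.0, -0.0]
   [0.15, 3.18, 2.56] [-0.122, -0.0, -0.0]
   [0.15, 2.84, 2.93] [-0.122, -0.0, -0.0]
   [0.15, 2.47, 3.25] [-0.122, -0.0, -0.0]
   [0.15, 2.05, 3.53] [-0.122, -0.0, -0.0]
   [0.15, 1.61, 3.75] [-0.122, -0.0, -0.0]
   [0.15, 1.14, 3.92] [-0.122, -0.0, -0.0]
   [0.15, 0.65, 4.03] [-0.122, -0.0, -0.0]
```

View pics/i_top.png

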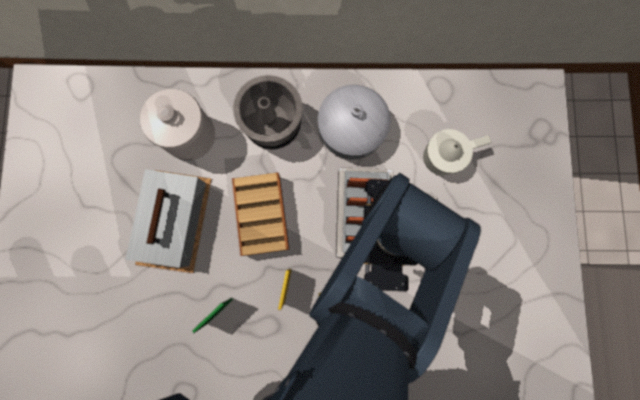

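Four slabs stand in the warmer (red tops at x≈355), rack empty, hood undisturbed at (158,218). Go to the hood.

{"op": "arm_command", "data": {
  "plan": [
    [0.1,4.1,0.3,-0.122,0,0,5],
    [0.1,4,0.8,-0.122,0,0,5],
    [0.1,3.9,1.3,-0.122,0,0,5],
    [0.1,3.7,1.7,-0.122,0,0,5],
    [0.1,3.5,2.2,-0.122,0,0,5],
    [0.1,3.2,2.6,-0.122,0,0,5],
    [0.1,2.8,2.9,-0.122,0,0,5],
    [0.1,2.5,3.3,-0.122,0,0,5],
    [0.1,2.1,3.5,-0.122,0,0,5],
    [0.1,1.6,3.8,-0.122,0,0,5],
    [0.1,1.1,3.9,-0.122,0,0,5],
    [0.1,0.7,4,-0.122,0,0,5]
  ]
}}

```text
time: 43.25
position: [0.5142, 0.3144, 0.2007]
tool_rot: [-0.463, 0.534, 0.481, 0.518]
ft_force: [-0.4, -0.5, 0.3]
grip_width: 0.0499
```

```bash
python3 - <<'E'
from h import *
legs((.527,.302,.14,81.6,2))
E
```

```text
t 43.40 q1 0.36 q6 -1.11 th 83.9 tilt 1.88 p [0.5141 0.3163 0.2006] w 49.9 f [-0.8 -0.2 -0.6]
 leg 2 rows
   [3.01, -0.82, -0.65] [0.02, 0.001, -0.016]
   [3.02, -0.78, -0.63] [0.02, 0.001, -0.016]
```

{"op": "arm_command", "data": {
  "plan": [
    [2,-0.8,-0.6,0.02,0,-0.016,5],
    [2,-0.7,-0.5,0.02,0,-0.016,5],
    [1.5,0,0,0,0,0,5],
    [0,0,0,0,0,0,5]
  ]
}}

```text
time: 43.9
position: [0.5249, 0.2975, 0.141]
tool_rot: [-0.459, 0.54, 0.46, 0.535]
ft_force: [-0.5, 1.4, 0.5]
grip_width: 0.0499
```

```bash
python3 - <<'E'
from h import *
legs((.527,.302,.094,81.6,2))
im,C=hood()
E
```

```text
t 44.05 q1 0.33 q6 -1.08 th 81.1 tilt 0.31 p [0.5258 0.298  0.1421] w 49.9 f [ 0.1  0.1 -0.2]
 leg 2 rows
   [2.4, -0.04, 0.21] [-0.004, -0.002, -0.002]
   [2.4, -0.03, 0.21] [-0.004, -0.002, -0.002]
hood top [([0.6220999956130981, 0.3386000096797943], [132.3, 84.3], 81.9), ([0.47450000047683716, 0.3594000041484833], [131.3, 55.5], 82.3), ([0.6872000098228455, 0.2667999863624573], [75.3, 12.6], 90.4)] handle [([0.6054999828338623, 0.34119999408721924], [29.1, 24.0], 169.9)]
```

```bash
python3 - <<'E'
from h import *
a,_=optics.camera("top"); b,_=optics.camera("side")
cv2.imwrite("pics/j.png",np.hstack([cv2.resize(a[140:300,80:260],(440,390)),cv2.resize(b[160:400,120:360],(360,390))]))
E
```

```text
(no output)
```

View pics/j.png

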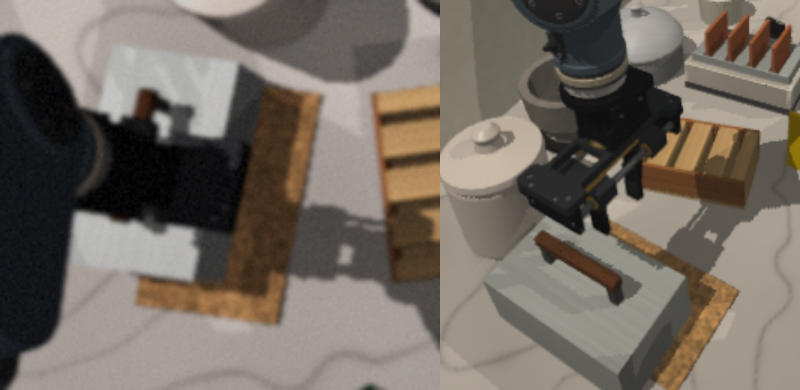

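The hood was knocked about 5 cm towards +y: it now overhangs the mat in both views. Back off and re-measure.

{"op": "arm_command", "data": {
  "plan": [
    [-4,0,0,0,0,0,5],
    [-4,0,-2,0,0,0,5],
    [-2,0,-5,0,0,0,5],
    [0,0,-5,0,0,0,5],
    [0,0,-5,0,0,0,5],
    [0,0,0,0,0,0,5]
  ]
}}

```text
time: 45.0
position: [0.5021, 0.1285, 0.2505]
tool_rot: [-0.464, 0.534, 0.459, 0.538]
ft_force: [-0.7, -0.1, -0.4]
grip_width: 0.0499
```

```bash
python3 - <<'E'
from h import *
im,d=optics.camera("top"); C=cloud("top",d); z=C[...,2]
S=cv2.cvtColor(im,cv2.COLOR_BGR2HSV)[...,1]
bx=(90,150,200,290)
print("top",rect("top",(z>.068)&(z<.09)&(S<80),.076,bx)); print("handle",rect("top",(z>.100)&(z<.135),.117,bx),"hue",rect("top",(z>.095)&(S>90),.117,bx))
m=(z>.068)&(z<.09)&(S<80); k=np.zeros_like(m); k[150:290,90:200]=1; P=C[m&k]
med=np.median(P,0); P=P[np.abs(P-med).max(1)<.12]
A=np.c_[P[:,:2]-med[:2],np.ones(len(P))]; c=np.linalg.lstsq(A,P[:,2],rcond=None)[0]; r=np.abs(A@c-P[:,2]); A,P=A[r<.004],P[r<.004]; c=np.linalg.lstsq(A,P[:,2],rcond=None)[0]
print("tilt slopes deg",np.degrees(c[:2]).round(2),"z",c[2].round(4),med.round(3))
h=C[(z>.1)&(z<.135)&k&(S>90)]; print("handle z",np.percentile(h[:,2],[5,50,95]).round(3),h.min(0).round(3),h.max(0).round(3))
legs((.54,.35,.2,81,3))
cv2.imwrite("pics/k.png",cv2.resize(im[130:300,70:270],None,fx=3.5,fy=3.5))
E
```

```text
top [([0.4684999883174896, 0.35659998655319214], [90.4, 43.4], 81.7), ([0.6583999991416931, 0.33799999952316284], [127.4, 25.0], 90.3), ([0.6877999901771545, 0.26330000162124634], [63.3, 9.6], 96.6)]
handle [] hue []
tilt slopes deg [-1.02 -2.08] z 0.0792 [0.478 0.349 0.078]Traceback (most recent call last):
  File "<stdin>", line 10, in <module>
    return _quantile_unchecked(
        a, q, axis, out, overwrite_input, method, keepdims, weights)
    return _ureduce(a,
                    func=_quantile_ureduce_func,
    ...<5 lines>...
                    overwrite_input=overwrite_input,
                    method=method)
    r = func(a, **kwargs)
    result = _quantile(arr,
                       quantiles=q,
    ...<2 lines>...
                       out=out,
                       weights=wgt)
    slices_having_nans = np.isnan(arr[-1, ...])
                                  ~~~^^^^^^^^^
IndexError: index -1 is out of bounds for axis 0 with size 0
```

```bash
python3 - <<'E'
from h import *
im,d=optics.camera("side"); C=cloud("side",d); x,y,z=C[...,0],C[...,1],C[...,2]
S=cv2.cvtColor(im,cv2.COLOR_BGR2HSV)[...,1]
box=(x>.38)&(x<.68)&(y>.24)&(y<.44)
print("handle@.117",rect("side",box&(z>.095)&(z<.13)&(S>90),.115))
h=C[box&(z>.095)&(z<.13)&(S>90)]; print(len(h),h.min(0).round(3),h.max(0).round(3))
print("top",rect("side",box&(z>.06)&(z<.092)&(S<60),.077))
m=box&(z>.068)&(z<.09)&(S<60); P=C[m]; med=np.median(P,0)
A=np.c_[P[:,:2]-med[:2],np.ones(len(P))]
for _ in range(3):
    c=np.linalg.lstsq(A,P[:,2],rcond=None)[0]; k=np.abs(A@c-P[:,2])<.003; A,P=A[k],P[k]
print("tilt",np.degrees(c[:2]).round(2),c[2].round(4),med.round(3))
cv2.imwrite("pics/k.png",cv2.resize(im[160:400,120:360],None,fx=2.5,fy=2.5))
legs((.54,.345,.2,81,4))
E
```

```text
handle@.117 [([0.5544999837875366, 0.35679998993873596], [132.6, 19.5], 172.1)]
632 [0.491 0.341 0.102] [0.619 0.371 0.12 ]
top [([0.551800012588501, 0.35580000281333923], [230.0, 136.3], 171.9)]
tilt [-1.2  -2.27] 0.0765 [0.536 0.367 0.076]
t 45.25 q1 0.04 q6 -1.38 th 81.7 tilt 0.50 p [0.5027 0.1316 0.25  ] w 49.8 f [-0.1  0.2  0.2]
 leg 4 rows
   [1.25, -0.14, 5.41] [0.003, -0.0, 0.002]
   [1.25, -0.13, 5.42] [0.003, -0.0, 0.002]
   [1.25, -0.11, 5.42] [0.003, -0.0, 0.002]
   [1.25, -0.1, 5.42] [0.003, -0.0, 0.002]
```

View pics/k.png

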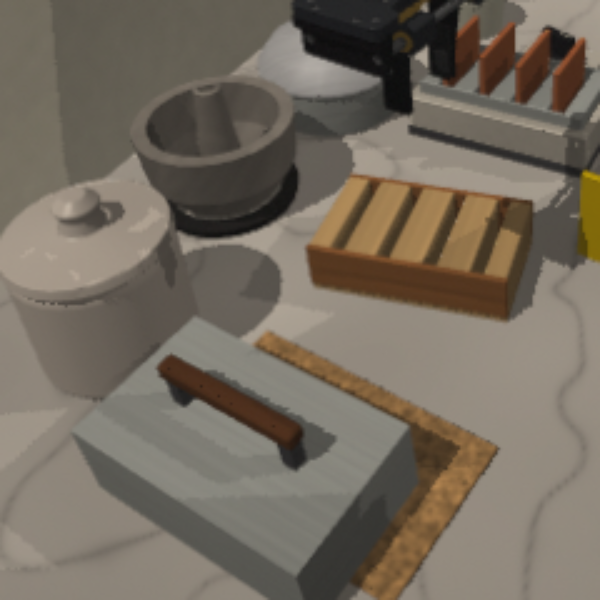

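The side view shows the hood whole, tilted about 2° off the mat edge, handle centre (0.5545, 0.357), clear of the crock. Approach it there.

```bash
python3 - <<'E'
from h import *
legs((.5545,.357,.16,82,5))
E
```

```text
t 45.40 q1 0.04 q6 -1.38 th 81.8 tilt 0.45 p [0.5025 0.1321 0.2495] w 50.0 f [-0.4  0.2 -0.5]
 leg 5 rows
   [1.79, -0.37, 4.6] [-0.001, -0.0, 0.002]
   [1.79, -0.38, 4.6] [-0.001, -0.0, 0.002]
   [1.79, -0.38, 4.6] [-0.001, -0.0, 0.002]
   [1.79, -0.39, 4.6] [-0.001, -0.0, 0.002]
   [1.79, -0.4, 4.6] [-0.001, -0.0, 0.002]
```

{"op": "arm_command", "data": {
  "plan": [
    [0,-0.4,4.5,0,0,0.002,5],
    [1,-0.4,4.5,0,0,0.002,5],
    [2,-0.4,4.5,0,0,0.002,5],
    [2,-0.4,4.5,0,0,0.002,5],
    [2,-0.4,4.4,0,0,0,5],
    [0,0,0,0,0,0,5],
    [0,0,0,0,0,0,5]
  ]
}}

```text
time: 46.28
position: [0.5556, 0.3617, 0.1753]
tool_rot: [-0.465, 0.534, 0.464, 0.533]
ft_force: [-0.4, -0.9, 0.3]
grip_width: 0.05
```

```bash
python3 - <<'E'
from h import *
legs((.5545,.357,.094,82,3))
E
```

```text
t 46.42 q1 0.41 q6 -1.02 th 82.0 tilt 0.10 p [0.5556 0.3612 0.1757] w 50.2 f [ 0.2 -0.6  0.1]
 leg 3 rows
   [2.72, 0.02, -0.14] [0.0, -0.001, 0.0]
   [2.72, 0.02, -0.14] [0.0, -0.001, 0.0]
   [2.72, 0.02, -0.14] [0.0, -0.001, 0.0]
```

{"op": "arm_command", "data": {
  "plan": [
    [2.6,0,-0.3,0,0,0,5],
    [2.6,0,-0.1,0,0,0,5],
    [2.6,0,0,0,0,0,5],
    [0,0,0,0,0,0,5],
    [0,0,0,0,0,0,5]
  ]
}}

```text
time: 47.05
position: [0.5596, 0.3527, 0.1031]
tool_rot: [-0.464, 0.532, 0.46, 0.538]
ft_force: [-0.2, -0.7, -0.7]
grip_width: 0.0499
```

```bash
python3 - <<'E'
from h import *
legs((.5545,.357,.094,82,1))
im,d=optics.camera("side"); C=cloud("side",d); x,y,z=C[...,0],C[...,1],C[...,2]
S=cv2.cvtColor(im,cv2.COLOR_BGR2HSV)[...,1]
h=C[(x>.38)&(x<.68)&(y>.24)&(y<.44)&(z>.095)&(z<.13)&(S>90)]; print(len(h),h.min(0).round(3),h.max(0).round(3))
E
```

```text
t 47.20 q1 0.40 q6 -1.03 th 81.6 tilt 0.59 p [0.5594 0.3528 0.1031] w 50.2 f [ 0.4 -0.2  0.2]
 leg 1 rows
   [0.91, 0.56, 0.34] [-0.007, 0.003, 0.01]
395 [0.491 0.346 0.106] [0.571 0.372 0.121]
```

{"op": "arm_command", "data": {
  "plan": [
    [0.7,0.5,0.3,-0.007,0.003,0.01,5],
    [0,0,0,0,0,0,5],
    [0,0,0,0,0,0,3],
    [0,0,0,0,0,0,0],
    [0,0,0,0,0,0,0],
    [0,0,0,0,0,0,0]
  ],
  "grip_force": 50
}}

```text
time: 48.0
position: [0.5545, 0.3572, 0.0964]
tool_rot: [-0.465, 0.533, 0.464, 0.533]
ft_force: [-0.7, -1.8, 1.3]
grip_width: 0.018
```

```bash
python3 - <<'E'
from h import *
legs((.5545,.357,.094,82,1))
E
```

```text
t 48.15 q1 0.40 q6 -1.03 th 82.1 tilt 0.02 p [0.5544 0.3574 0.0961] w 15.5 f [ 0.8  0.1 -1.8]
 leg 1 rows
   [0.21, -0.02, -0.04] [0.002, -0.0, -0.0]
```

{"op": "arm_command", "data": {
  "plan": [
    [-1.5,0,0,0,0,0,0],
    [-2.5,0,0,0,0,0,0],
    [-3,0,0,0,0,0,0],
    [-3,0,0,0,0,0,0],
    [-3.5,0,0,0,0,0,0],
    [-3.5,0,0,0,0,0,0],
    [0,0,0,0,0,0,0]
  ]
}}

```text
time: 49.02
position: [0.5527, 0.3577, 0.2719]
tool_rot: [-0.463, 0.534, 0.466, 0.532]
ft_force: [-0.2, -0.2, -4.2]
grip_width: 0.0156
```

```bash
python3 - <<'E'
from h import *
legs((.543,-.190,.255,87.7,12))
im,d=optics.camera("side"); C=cloud("side",d); x,y,z=C[...,0],C[...,1],C[...,2]
S=cv2.cvtColor(im,cv2.COLOR_BGR2HSV)[...,1]
m=(x>.38)&(x<.68)&(y>.26)&(y<.44)&(z>.20)&(z<.275)&(S<60); P=C[m]; print(len(P))
cv2.imwrite("pics/l.png",cv2.resize(im,(800,500)))
E
```

```text
t 49.17 q1 0.40 q6 -1.03 th 82.1 tilt 0.62 p [0.5509 0.3569 0.2688] w 15.4 f [-0.1 -0.4 -4.7]
 leg 12 rows
   [0.13, -0.56, -4.52] [-0.008, -0.0, -0.001]
   [0.12, -0.53, -4.53] [-0.008, -0.0, -0.001]
   [0.12, -0.49, -4.53] [-0.008, -0.0, -0.001]
   [0.12, -0.45, -4.53] [-0.008, -0.0, -0.001]
   [0.12, -0.41, -4.54] [-0.008, -0.0, -0.001]
   [0.12, -0.38, -4.54] [-0.008, -0.0, -0.001]
   [0.12, -0.34, -4.54] [-0.008, -0.0, -0.001]
   [0.12, -0.3, -4.55] [-0.008, -0.0, -0.001]
   [0.12, -0.27, -4.55] [-0.008, -0.0, -0.001]
   [0.12, -0.23, -4.55] [-0.008, -0.0, -0.001]
   [0.12, -0.19, -4.55] [-0.008, -0.0, -0.001]
   [0.12, -0.15, -4.55] [-0.008, -0.0, -0.001]
9383
```

View pics/l.png

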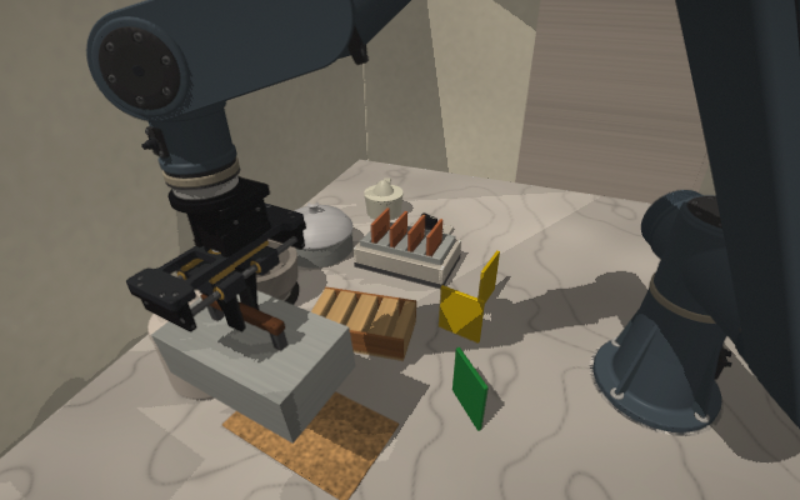

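Hood hangs level in the grip, four slabs visible in the warmer. Transfer.

{"op": "arm_command", "data": {
  "plan": [
    [0,-0.6,-4.5,-0.008,0,0,0],
    [0,-0.5,-4.5,-0.008,0,0,0],
    [0,-0.5,-4.5,-0.008,0,0,0],
    [0,-0.5,-4.5,-0.008,0,0,0],
    [0,-0.4,-4.5,-0.008,0,0,0],
    [0,-0.4,-4.5,-0.008,0,0,0],
    [0,-0.3,-4.5,-0.008,0,0,0],
    [0,-0.3,-4.5,-0.008,0,0,0],
    [0,-0.3,-4.5,-0.008,0,0,0],
    [0,-0.2,-4.5,-0.008,0,0,0],
    [0,-0.2,-4.5,-0.008,0,0,0],
    [0,-0.2,-4.5,-0.008,0,0,0]
  ]
}}

```text
time: 50.72
position: [0.5329, -0.1977, 0.2447]
tool_rot: [-0.477, 0.522, 0.506, 0.494]
ft_force: [-0.3, 0.9, -3.7]
grip_width: 0.0155
```

```bash
python3 - <<'E'
from h import *
legs((.543,-.190,.235,87.7,2))
E
```

```text
t 50.88 q1 -0.54 q6 -2.06 th 88.0 tilt 3.18 p [ 0.5333 -0.2009  0.2447] w 15.5 f [-0.5  0.5 -3.9]
 leg 2 rows
   [0.46, -0.49, 0.56] [0.002, -0.002, -0.028]
   [0.47, -0.48, 0.56] [0.002, -0.002, -0.028]
```

{"op": "arm_command", "data": {
  "plan": [
    [0,-0.5,0.5,0.002,0,-0.028,0],
    [0,-0.4,0.5,0,0,-0.028,0],
    [0,0,0,0,0,0,0],
    [0,0,0,0,0,0,0]
  ]
}}

```text
time: 51.38
position: [0.5414, -0.1839, 0.2419]
tool_rot: [-0.49, 0.508, 0.492, 0.509]
ft_force: [-1.0, 0.2, -4.1]
grip_width: 0.0154
```

```bash
cat >> h.py <<'E'
def held():
    "side-view hood top: centre of its rectangle, tilt"
    im,d=optics.camera("side"); C=cloud("side",d); x,y,z=C[...,0],C[...,1],C[...,2]
    S=cv2.cvtColor(im,cv2.COLOR_BGR2HSV)[...,1]
    b=(x>.40)&(x<.68)&(y>-.3)&(y<-.08)&(S<60)
    zt=pose(1)[1][2]-.0961+.078+.0
    m=b&(abs(z-zt)<.02); P=C[m]; med=np.median(P,0); A=np.c_[P[:,:2]-med[:2],np.ones(len(P))]
    for _ in range(4):
        c=np.linalg.lstsq(A,P[:,2],rcond=None)[0]; k=np.abs(A@c-P[:,2])<.004; A,P=A[k],P[k]
    print("slopes deg",np.degrees(c[:2]).round(2),"z",c[2].round(4),"expected",zt.round(4),len(P))
    q=cv2.minAreaRect((P[:,:2]*1000).astype(np.float32)); print("rect",q)
    it,d=optics.camera("top"); Ct=cloud("top",d); zz=Ct[...,2]; S=cv2.cvtColor(it,cv2.COLOR_BGR2HSV)[...,1]
    k=(abs(zz-zt)<.012)&(S<60)&(Ct[...,0]>.4)&(Ct[...,0]<.68)&(abs(Ct[...,1]+.19)<.12)
    print("top view rect",cv2.minAreaRect((Ct[k][:,:2]*1000).astype(np.float32)))
    return im,it
E
python3 - <<'E'
from h import *
legs((.543,-.190,.235,87.7,2)); im,it=held()
cv2.imwrite("pics/m.png",np.hstack([cv2.resize(im[60:280,220:460],(400,367)),cv2.resize(it[130:290,300:480],(400,367))]))
E
```

```text
t 51.52 q1 -0.52 q6 -2.06 th 88.0 tilt 0.18 p [ 0.5415 -0.1841  0.242 ] w 15.6 f [ 0.5 -1.  -3.8]
 leg 2 rows
   [0.35, -0.09, -0.29] [0.002, 0.001, -0.001]
   [0.35, -0.09, -0.29] [0.002, 0.001, -0.001]
slopes deg [-0.6  -2.62] z 0.222 expected 0.2239 1407
rect ((544.361083984375, -183.1934356689453), (130.96115112304688, 222.0488739013672), 88.52037048339844)
top view rect ((552.1471557617188, -176.38589477539062), (227.27880859375, 89.78144073486328), 27.124256134033203)
```

View pics/m.png

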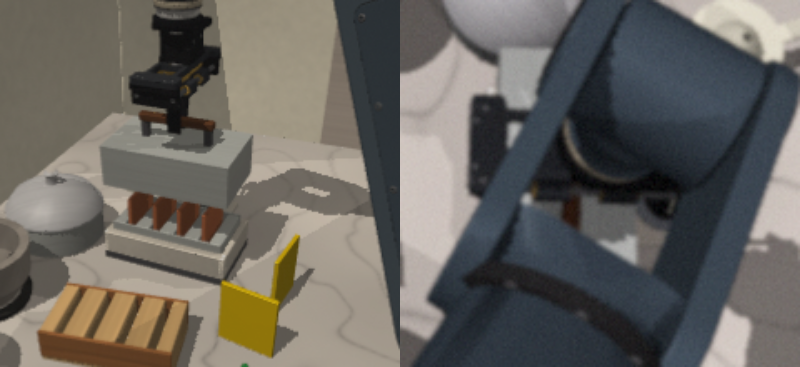

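Side view: hood above the warmer, clear of slab tops. The measured 2.6° slope may be a calibration bias, so check it against the table plane.

```bash
python3 - <<'E'
from h import *
im,d=optics.camera("side"); C=cloud("side",d); x,y,z=C[...,0],C[...,1],C[...,2]
def fit(m):
    P=C[m]; med=np.median(P,0); A=np.c_[P[:,:2]-med[:2],np.ones(len(P))]
    for _ in range(4):
        c=np.linalg.lstsq(A,P[:,2],rcond=None)[0]; k=np.abs(A@c-P[:,2])<.004; A,P=A[k],P[k]
    print(np.degrees(c[:2]).round(2),c[2].round(4),med.round(3),len(P))
fit((abs(z)<.02)&(x>.35)&(x<.7)&(y>-.12)&(y<.4))
fit((abs(z-.055)<.007)&(x>.43)&(x<.65)&(y>0)&(y<.14))
fit((abs(z-.07)<.006)&(x>.43)&(x<.65)&(y>-.25)&(y<-.13))
im0=cv2.imread("pics/a_side.png"); C=np.load("pics/a_side.npy"); x,y,z=C[...,0],C[...,1],C[...,2]
fit((abs(z-.128)<.012)&(x>.43)&(x<.65)&(y>-.25)&(y<-.13))
E
```

```text
[0.07 0.56] 0.0018 [0.502 0.257 0.001] 18858
[-0.01 -0.16] 0.0541 [0.534 0.081 0.054] 2132
[-0.11 -0.32] 0.0691 [ 0.52  -0.161  0.069] 745
[ 0.03 -0.04] 0.1277 [ 0.53  -0.178  0.128] 1300
```

The tilt is real (flat references read within 0.6°), so level the tool by 2.6° and recentre.

{"op": "arm_command", "data": {
  "plan": [
    [0,0.1,-0.6,0,-0.022,-0.005,0],
    [0,0,0,0,-0.022,-0.005,0],
    [1,0,0,0,0,0,0],
    [0,0,0,0,0,0,0],
    [0,0,0,0,0,0,0]
  ]
}}

```text
time: 52.3
position: [0.5402, -0.1917, 0.2308]
tool_rot: [-0.48, 0.494, 0.5, 0.524]
ft_force: [-0.0, 0.0, -3.8]
grip_width: 0.0156
```

```bash
python3 - <<'E'
from h import *
legs((.540,-.191,.2,87.7,1)); held()
E
```

```text
t 52.45 q1 -0.56 q6 -2.12 th 87.9 tilt 2.89 p [ 0.5401 -0.1916  0.2309] w 15.6 f [ 0.4  0.4 -3.5]
 leg 1 rows
   [3.09, 0.04, -0.09] [0.003, 0.05, 0.009]
slopes deg [ 0.12 -0.58] z 0.2115 expected 0.213 1151
rect ((542.7351684570312, -188.57965087890625), (130.77210998535156, 221.9362335205078), 89.03438568115234)
top view rect ((564.220703125, -193.24740600585938), (127.90909576416016, 175.20895385742188), 87.73078918457031)
```

{"op": "arm_command", "data": {
  "plan": [
    [1.4,0,-0.1,0,0,0,0],
    [1.4,0,-0.1,0,0,0,0],
    [1.4,0,-0.1,0,0,0,0],
    [1.2,0,-0.1,0,0,0,0],
    [0,0,0,0,0,0,0],
    [0,0,0,0,0,0,0]
  ]
}}

```text
time: 53.3
position: [0.5404, -0.1927, 0.1721]
tool_rot: [-0.48, 0.494, 0.501, 0.524]
ft_force: [0.7, -1.3, -3.8]
grip_width: 0.0156
```

```bash
python3 - <<'E'
from h import *
legs((.540,-.191,.15,87.7,1)); held()
E
```

```text
t 53.45 q1 -0.56 q6 -2.13 th 87.9 tilt 2.92 p [ 0.5404 -0.1926  0.1723] w 15.7 f [-0.5  0.2 -3.6]
 leg 1 rows
   [2.23, 0.06, 0.05] [0.003, 0.05, 0.008]
slopes deg [ 0.05 -0.41] z 0.1532 expected 0.1545 1170
rect ((542.9431762695312, -190.84017944335938), (130.07476806640625, 220.59930419921875), 88.3568115234375)
top view rect ((576.179443359375, -191.66058349609375), (154.72039794921875, 127.333251953125), 0.22727738320827484)
```

{"op": "arm_command", "data": {
  "plan": [
    [0.8,0,0,0,0,0,0],
    [0.8,0,0,0,0,0,0],
    [0.6,0,0,0,0,0,0],
    [0,0,0,0,0,0,0],
    [0,0,0,0,0,0,0]
  ]
}}

```text
time: 54.18
position: [0.5408, -0.1915, 0.1492]
tool_rot: [-0.48, 0.494, 0.501, 0.524]
ft_force: [0.4, 0.3, -3.6]
grip_width: 0.0156
```

```bash
python3 - <<'E'
from h import *
legs((.540,-.191,.147,87.7,1)); held()
E
```

```text
t 54.33 q1 -0.56 q6 -2.13 th 87.9 tilt 2.90 p [ 0.5408 -0.1915  0.1493] w 15.3 f [ 0.8 -0.  -5.2]
 leg 1 rows
   [0.23, 0.08, 0.04] [0.003, 0.05, 0.009]
slopes deg [ 0.06 -0.29] z 0.1301 expected 0.1314 1188
rect ((543.7919921875, -188.72393798828125), (129.4539794921875, 222.41656494140625), 88.34931182861328)
top view rect ((580.8325805664062, -187.8023681640625), (152.05712890625, 125.60200500488281), 2.1661927700042725)
```

Seated to within 2 mm. Last nudge, release, rise.

{"op": "arm_command", "data": {
  "plan": [
    [0.2,0,0,0,0,0,0],
    [0.1,0,0,0,0,0,0],
    [0,0,0,0,0,0,1.8],
    [0,0,0,0,0,0,3.5],
    [0,0,0,0,0,0,5],
    [0,0,0,0,0,0,5],
    [-3,0,0.1,0,0,0,5],
    [-4,0,0.2,0,0,0,5],
    [-4,0,0.2,0,0,0,5],
    [0,0,0,0,0.025,0.005,5],
    [0,0,0,0,0.022,0.003,5]
  ]
}}

```text
time: 55.8
position: [0.5408, -0.1936, 0.261]
tool_rot: [-0.492, 0.509, 0.489, 0.51]
ft_force: [-0.7, 0.3, -1.4]
grip_width: 0.0501
```

```bash
python3 - <<'E'
from h import *
im,d=optics.camera("side"); C=cloud("side",d); x,y,z=C[...,0],C[...,1],C[...,2]
S=cv2.cvtColor(im,cv2.COLOR_BGR2HSV)[...,1]
m=(abs(z-.128)<.01)&(x>.42)&(x<.67)&(y>-.28)&(y<-.1)&(S<60); P=C[m]; med=np.median(P,0); A=np.c_[P[:,:2]-med[:2],np.ones(len(P))]
for _ in range(4):
    c=np.linalg.lstsq(A,P[:,2],rcond=None)[0]; k=np.abs(A@c-P[:,2])<.003; A,P=A[k],P[k]
print(np.degrees(c[:2]).round(2),c[2].round(4),cv2.minAreaRect((P[:,:2]*1000).astype(np.float32)))
th=-20; legs((.5372,-.3335,.12,-113,12),(.5372,-.3335,.12,67,12))
cv2.imwrite("pics/n.png",cv2.resize(im[90:270,230:430],None,fx=3,fy=3))
E
```

```text
[-0.02 -0.28] 0.1276 ((544.6140747070312, -187.5004119873047), (130.6175537109375, 224.1224822998047), 89.10636901855469)
t 56.00 q1 -0.54 q6 -2.07 th 87.8 tilt 0.23 p [ 0.5409 -0.1931  0.2606] w 50.0 f [ 0.3 -0.7  0.5]
 leg 12 rows
   [1.17, -0.01, -1.17] [-0.231, -0.0, -0.0]
   [1.17, 0.26, -1.14] [-0.231, -0.0, -0.0]
   [1.17, 0.52, -1.05] [-0.231, -0.0, -0.0]
   [1.17, 0.74, -0.91] [-0.231, -0.0, -0.0]
   [1.17, 0.93, -0.71] [-0.231, -0.0, -0.0]
   [1.17, 1.07, -0.48] [-0.231, -0.0, -0.0]
   [1.17, 1.15, -0.22] [-0.231, -0.0, -0.0]
   [1.17, 1.17, 0.05] [-0.231, -0.0, -0.0]
   [1.17, 1.13, 0.31] [-0.231, -0.0, -0.0]
   [1.17, 1.03, 0.56] [-0.231, -0.0, -0.0]
   [1.17, 0.87, 0.78] [-0.231, -0.0, -0.0]
   [1.17, 0.67, 0.96] [-0.231, -0.0, -0.0]
 leg 12 rows
   [0.0, 0.0, 0.0] [0.262, 0.0, 0.0]
   [0.0, 0.0, 0.0] [0.262, 0.0, 0.0]
   [0.0, 0.0, 0.0] [0.262, 0.0, 0.0]
   [0.0, 0.0, 0.0] [0.262, 0.0, 0.0]
   [0.0, 0.0, 0.0] [0.262, 0.0, 0.0]
   [0.0, 0.0, 0.0] [0.262, 0.0, 0.0]
   [0.0, 0.0, 0.0] [0.262, 0.0, 0.0]
   [0.0, 0.0, 0.0] [0.262, 0.0, 0.0]
   [0.0, 0.0, 0.0] [0.262, 0.0, 0.0]
   [0.0, 0.0, 0.0] [0.262, 0.0, 0.0]
   [0.0, 0.0, 0.0] [0.262, 0.0, 0.0]
   [0.0, 0.0, 0.0] [0.262, 0.0, 0.0]
```

View pics/n.png

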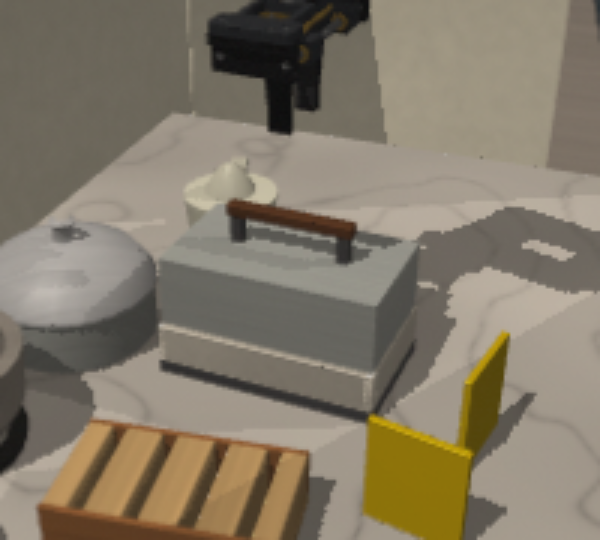

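Hood seated level (top at 127.6 mm, slope under 0.3°). With the hood on, the gripper's body would foul it when gripping the dial, so I'll push the bar's end round with the closed fingers, jaws along x.

```bash
python3 - <<'E'
from h import *
legs((.572,-.318,.17,-1,12))
C=cloud("top",optics.camera("top")[1])
E
```

```text
t 56.15 q1 -0.54 q6 -2.07 th 87.8 tilt 0.21 p [ 0.5409 -0.1934  0.2605] w 49.6 f [ 0.3 -0.4 -0.5]
 leg 12 rows
   [0.76, -0.3, -1.03] [0.129, 0.0, 0.0]
   [0.76, -0.43, -0.98] [0.129, 0.0, 0.0]
   [0.76, -0.55, -0.92] [0.129, 0.0, 0.0]
   [0.76, -0.66, -0.84] [0.129, 0.0, 0.0]
   [0.76, -0.77, -0.75] [0.129, 0.0, 0.0]
   [0.76, -0.86, -0.64] [0.129, 0.0, 0.0]
   [0.76, -0.93, -0.53] [0.129, 0.0, 0.0]
   [0.76, -0.99, -0.4] [0.129, 0.0, 0.0]
   [0.75, -1.03, -0.27] [0.129, 0.0, 0.0]
   [0.75, -1.06, -0.13] [0.129, 0.0, 0.0]
   [0.75, -1.07, 0.0] [0.129, 0.0, 0.0]
   [0.75, -1.06, 0.14] [0.129, 0.0, 0.0]
```

{"op": "arm_command", "data": {
  "plan": [
    [0,-0.3,-1.0,0.129,0,0,3],
    [0,-0.4,-1.0,0.129,0,0,0],
    [0,-0.6,-0.9,0.129,0,0,0],
    [0,-0.7,-0.8,0.129,0,0,0],
    [0,-0.8,-0.8,0.129,0,0,0],
    [0,-0.9,-0.6,0.129,0,0,0],
    [0.5,-0.9,-0.5,0.129,0,0,0],
    [0.5,-1,-0.4,0.129,0,0,0],
    [1,-1,-0.3,0.129,0,0,0],
    [1,-1.1,-0.1,0.129,0,0,0],
    [1,-1.1,0,0.129,0,0,0],
    [1,-1.1,0.1,0.129,0,0,0]
  ]
}}

```text
time: 57.7
position: [0.5699, -0.3243, 0.2054]
tool_rot: [0.026, 0.707, -0.023, 0.707]
ft_force: [-0.6, -0.1, -1.2]
grip_width: 0.0004
```

```bash
python3 - <<'E'
from h import *
legs((.570,-.316,.09,0,4))
it,d=optics.camera("side"); C=cloud("side",d); x,y,z=C[...,0],C[...,1],C[...,2]
b=C[(z>.03)&(z<.065)&(x>.48)&(x<.60)&(y<-.29)&(y>-.38)]; print(len(b), b.mean(0) if len(b) else "")
E
```

```text
t 57.85 q1 -0.69 q6 -0.63 th -3.9 tilt 0.22 p [ 0.5695 -0.3246  0.2047] w 0.6 f [-0.6 -0.4  0.9]
 leg 4 rows
   [2.87, 0.2, 0.0] [-0.017, -0.0, -0.001]
   [2.87, 0.21, 0.0] [-0.017, -0.0, -0.001]
   [2.87, 0.21, 0.01] [-0.017, -0.0, -0.001]
   [2.87, 0.21, 0.01] [-0.017, -0.0, -0.001]
0
```

{"op": "arm_command", "data": {
  "plan": [
    [2.8,0.3,0,-0.017,0,0,0],
    [2.8,0.2,0,-0.017,0,0,0],
    [2.8,0.2,0,-0.017,0,0,0],
    [2.8,0,0,-0.017,0,0,0],
    [0,0,0,0,0,0,0],
    [0,0,0,0,0,0,0]
  ]
}}

```text
time: 58.65
position: [0.5734, -0.3154, 0.0971]
tool_rot: [-0.007, 0.705, 0.006, 0.71]
ft_force: [-0.1, -0.7, 1.1]
grip_width: 0.0011
```

```bash
python3 - <<'E'
from h import *
legs((.569,-.316,.036,0,3))
E
```

```text
t 58.80 q1 -0.68 q6 -0.70 th 1.1 tilt 0.42 p [ 0.5733 -0.3154  0.0972] w 0.5 f [-0.4 -0.1 -0.4]
 leg 3 rows
   [2.04, -0.01, -0.16] [0.006, 0.002, 0.001]
   [2.04, -0.02, -0.15] [0.006, 0.002, 0.001]
   [2.04, -0.02, -0.15] [0.006, 0.002, 0.001]
```

{"op": "arm_command", "data": {
  "plan": [
    [2,0,-0.3,0.01,0.005,0,0],
    [2,0,0,0,0,0,0],
    [1.9,0,0,0,0,0,0],
    [0,0,0,0,0,0,0],
    [0,-0.6,0,0,0,0,0],
    [0,-0.6,0,0,0,0,0],
    [0,0,0,0,0,0,0]
  ]
}}

```text
time: 59.68
position: [0.5706, -0.3285, 0.0362]
tool_rot: [-0.003, 0.706, 0.002, 0.708]
ft_force: [0.3, 0.5, -0.6]
grip_width: 0.0004
```

```bash
python3 - <<'E'
from h import *
legs((.567,-.336,.036,0,3),(.559,-.3485,.036,0,3),(.551,-.3585,.036,0,3))
it,d=optics.camera("top"); C=cloud("top",d); print(rect("top",(C[...,2]>.04)&(C[...,2]<.062),.056,(404,195,440,235)))
E
```

```text
t 59.83 q1 -0.69 q6 -0.70 th 0.4 tilt 0.23 p [ 0.5707 -0.3285  0.0364] w 0.3 f [-0.6  0.1 -0.1]
 leg 3 rows
   [0.01, -0.25, -0.12] [0.002, 0.001, 0.001]
   [0.01, -0.25, -0.12] [0.002, 0.001, 0.001]
   [0.01, -0.25, -0.12] [0.002, 0.001, 0.001]
 leg 3 rows
   [0.0, -0.42, -0.27] [0.0, 0.0, 0.0]
   [0.0, -0.42, -0.27] [0.0, 0.0, 0.0]
   [0.0, -0.42, -0.27] [0.0, 0.0, 0.0]
 leg 3 rows
   [0.0, -0.33, -0.27] [0.0, 0.0, 0.0]
   [0.0, -0.33, -0.27] [0.0, 0.0, 0.0]
   [0.0, -0.33, -0.27] [0.0, 0.0, 0.0]
[]
```

Low and on the right side of the bar. Push along the arc.

{"op": "arm_command", "data": {
  "plan": [
    [0,-0.3,-0.2,0,0,0,0],
    [0,-0.5,-0.2,0,0,0,0],
    [0,0,0,0,0,0,0],
    [0,-0.6,-0.4,0,0,0,0],
    [0,-0.6,-0.4,0,0,0,0],
    [0,0,0,0,0,0,0],
    [0,-0.5,-0.4,0,0,0,0],
    [0,-0.4,-0.4,0,0,0,0],
    [0,0,0,0,0,0,0]
  ]
}}

```text
time: 61.0
position: [0.5518, -0.3596, 0.0372]
tool_rot: [-0.004, 0.704, 0.001, 0.71]
ft_force: [2.0, 0.2, -0.9]
grip_width: 0.0004
```

```bash
python3 - <<'E'
from h import *
legs((.551,-.3585,.036,0,2),(.537,-.3595,.036,0,3),(.529,-.3555,.036,0,2))
im,d=optics.camera("side"); it,d=optics.camera("top")
cv2.imwrite("pics/o.png",np.hstack([cv2.resize(im[110:220,280:400],(400,367)),cv2.resize(it[170:260,370:470],(400,367))]))
E
```

```text
t 61.15 q1 -0.75 q6 -0.76 th 0.4 tilt 0.50 p [ 0.5518 -0.3596  0.0372] w 0.2 f [ 1.4 -1.3  0.3]
 leg 2 rows
   [0.06, 0.05, -0.04] [0.004, 0.004, 0.002]
   [0.06, 0.05, -0.04] [0.004, 0.004, 0.002]
 leg 3 rows
   [0.0, -0.03, -0.47] [0.0, 0.0, 0.0]
   [0.0, -0.03, -0.47] [0.0, 0.0, 0.0]
   [0.0, -0.03, -0.47] [0.0, 0.0, 0.0]
 leg 2 rows
   [0.0, 0.2, -0.4] [0.0, 0.0, 0.0]
   [0.0, 0.2, -0.4] [0.0, 0.0, 0.0]
```

View pics/o.png

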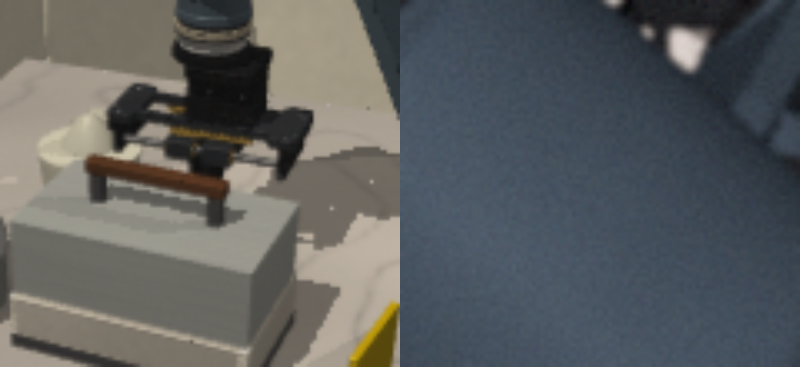

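The dial is hidden by the arm and the hood, but the +x reaction force says contact. Keep pushing to the stop.

{"op": "arm_command", "data": {
  "plan": [
    [0,0,-0.5,0,0.005,0.002,0],
    [0,0,-0.6,0,0.003,0,0],
    [0,0,0,0,0,0,0],
    [0,0,-0.6,0,0,0,0],
    [0,0.1,-0.5,0,0,0,0],
    [0,0.2,-0.5,0,0,0,0],
    [0,0,0,0,0,0,0]
  ]
}}

```text
time: 62.12
position: [0.5306, -0.3626, 0.0393]
tool_rot: [-0.008, 0.701, -0.003, 0.713]
ft_force: [1.5, -0.4, -0.7]
grip_width: 0.0004
```

```bash
python3 - <<'E'
from h import *
legs((.529,-.3555,.036,0,1))
E
```

```text
t 62.27 q1 -0.77 q6 -0.78 th 0.4 tilt 1.28 p [ 0.5305 -0.3625  0.0392] w 0.4 f [ 2.5 -2.6  0.8]
 leg 1 rows
   [0.31, 0.7, -0.15] [0.006, 0.016, 0.016]
```

{"op": "arm_command", "data": {
  "plan": [
    [0.2,0.5,-0.4,0.005,0.012,0.012,0],
    [0,0.5,-0.4,0,0.005,0.005,0],
    [0,0.5,-0.3,0,0,0,0],
    [0,0.5,-0.3,0,0,0,0],
    [0,0.5,-0.2,0,0,0,0]
  ]
}}

```text
time: 62.9
position: [0.5305, -0.362, 0.0409]
tool_rot: [-0.018, 0.693, -0.016, 0.72]
ft_force: [3.8, -11.6, -7.0]
grip_width: 0.0006
```

```bash
python3 - <<'E'
from h import *
legs((.529,-.3555,.036,0,1))
E
```

```text
Traceback (most recent call last):
  File "h.py", line 44, in legs
    o,p,M=pose(); print("t %.2f q1 %.2f q6 %.2f th %.1f tilt %.2f p %s w %.1f f %s"%(o["time"],o["q"][0],o["q"][5],np.degrees(np.arctan2(M[1,2],M[0,2])),np.degrees(np.arccos(-M[2,0])),p.round(4),o["grip_width"]*1e3,np.round(o["ft_force"],1)))
          ~~~~^^
  File "h.py", line 64, in pose
    if i: optics.camera("top")
          ~~~~~~~~~~~~~^^^^^^^
ValueError: 200 camera calls are used up
```

The push stalled at 12 N along the bar's normal, where the stop should be. Cameras are spent, so I'll cross-check by touch at a second spot on the bar (also pushing clockwise).

{"op": "arm_command", "data": {
  "plan": [
    [0,-0.6,0,0.008,0.03,0.03,0],
    [0.3,-0.2,0.6,0,0.005,0.005,0],
    [0,0,0.6,0,0,0,0],
    [0,0,0,0,0,0,0]
  ]
}}

```text
time: 63.5
position: [0.5382, -0.3661, 0.0358]
tool_rot: [0.0, 0.71, -0.003, 0.704]
ft_force: [0.1, 0.8, -0.3]
grip_width: 0.0003
```

```bash
sed -i 's/def pose(n=4)/def pose(n=1)/' h.py; python3 - <<'E'
from h import *
legs((.541,-.357,.036,0,3))
E
```

```text
t 63.50 q1 -0.76 q6 -0.75 th -0.3 tilt 0.50 p [ 0.5382 -0.3661  0.0358] w 0.3 f [ 0.1  0.8 -0.3]
 leg 3 rows
   [-0.01, 0.3, 0.09] [-0.002, -0.003, 0.001]
   [-0.01, 0.3, 0.09] [-0.002, -0.003, 0.001]
   [-0.01, 0.3, 0.09] [-0.002, -0.003, 0.001]
```

{"op": "arm_command", "data": {
  "plan": [
    [0,0.4,0.1,0,0,0,0],
    [0,0.4,0,0,0,0,0],
    [0,0.5,0,0,0,0,0],
    [0,0.5,0,0,0,0,0],
    [0,0.5,0,0,0,0,0]
  ]
}}

```text
time: 64.12
position: [0.5425, -0.3555, 0.0381]
tool_rot: [-0.012, 0.706, -0.01, 0.708]
ft_force: [-1.8, -9.2, -3.3]
grip_width: 0.0004
```

The two touch points give a bar angle of 28.4° against 28.7° expected at the stop, so the dial is at full heat. Retreat.

{"op": "arm_command", "data": {
  "plan": [
    [0,-0.8,0,0,0,0,0],
    [0,-1.5,0,0,0,0,0],
    [-3,-1,0,0,0,0,0],
    [-4,0,0,0,0,0,0],
    [-5,0,0,0,0,0,0],
    [-5,0,0,0,0,0,0],
    [0,0,0,0,0,0,0],
    [0,0,0,0,0,0,0]
  ]
}}

```text
time: 65.12
position: [0.5401, -0.3853, 0.2124]
tool_rot: [-0.009, 0.708, -0.008, 0.706]
ft_force: [0.2, 0.5, -0.3]
grip_width: 0.0002
```

```bash
python3 -c "
from rig import robot,workorder
o=robot.get_obs(); print(o['time'],o['position'],o['ft_force']); print(workorder.hand_in())"
```

```text
65.125 [ 0.54013487 -0.38531979  0.2124485 ] [ 0.19942111  0.53855557 -0.2915211 ]
the job is handed in; nothing more can be done
None
```

I did every step in the order asked and handed the job in at 65 s, with the gripper clear of everything. All but the dial was checked by camera.

- **Hood parked:** it went to the middle of the mat the same way up, within about 1 mm. It was later knocked about 5 cm off-centre. I did not put it back on the mat, but re-measured it and picked it up from there.
- **Slabs:** all four stand one to a bay. The first three were measured in place from above. The fourth was checked by its release height and by the later pictures, which show all four standing.
- **Hood back on:** it was tilted about 2.6° in the grip, so I levelled it before lowering. After release its top was at 127.6 mm (128 expected), with a slope under 0.3°, centred within about 3 mm.
- **Dial:** the gripper's body would have hit the seated hood, so I pushed the bar round with closed fingers instead of gripping it. It stalled at about 12 N. Touching the bar at two points gave an angle of 28.4°, against 28.7° expected at the stop.
- **Not checked by camera:** my averaging of position readings used up all 200 camera calls. The dial's final angle and the scene after the push were therefore checked by touch and force only.
- **Bystanders and look-alikes:** I never touched the things along the back or the green and yellow look-alikes.

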